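Clamp the slicing fence to the prep board with its T-bolt

ROBOT

A 6-joint arm with a two-finger parallel gripper is mounted at the origin on a cart in front of the work surface, level with it; the furniture and walls round the work are solid. World frame = base frame: x ahead of the robot, y to its left, z up, the work surface at z = 0. Lengths are in m, angles in degrees, forces in N, time in s.
With the tool pointing down it reaches from about 0.375 to 0.9 m from the base axis. Payload 3.1 kg.
Tool frame: the origin (TCP) lies on the centre line of the jaws, within the pads' length; the fingertips stand 22 mm ahead of it and the grasp point (between the pads) lies 3 mm ahead of it; z points along the fingers, y is the line along which they close (so a half turn about z gives the same grasp; the last joint's range is limited). The gripper opens to 87 mm and grips with 3 to 60 N. Pads are 19 mm wide; open, the fingers measure 117 mm over their backs; the gripper's body (75 mm by 190 mm) begins 51 mm behind the grasp point.
Start: joints at [61.106, 30.224, 82.088, -0, 67.689, -10.227], TCP at [0.2, 0.592, 0.208] pointing down, gripper open.
Joint ranges: [-176.69, 176.69], [-43.24, 126.21], [12.49, 139.97], [-82, 262], [0, 151.66], [-163.58, 163.58]. Speed limits (degrees/s): [159.86, 159.86, 180, 180, 180, 180].

INTERFACE

Orientations are given as a 3x3 rotation matrix whose columns are the frame's x, y, z axes.
In Python, from rig import * gives the robot as it stands.
- The arm moves only by the shell command python3 -m jog 'ROWS'. ROWS is text: rows parted by semicolons, each of 7 numbers parted by spaces: the shift along the tool's x, y, z in mm, then the turn, a rotation vector about the tool's x, y, z in rad, then the finger opening in mm, from 0 to 87. In form: tx ty tz ax ay az fingers; .... A call has 1 to 12 rows; each row shifts and turns the commanded pose from where the row before left it, along the tool's axes as they then stand; what a row does not reach is not made up. A row lasts 1/8 s, in which the tool goes at most 62.5 mm and 10.7 degrees, less where a joint would pass 70% of its speed; a pose out of reach is approached as far as the arm can. A call with a gripper value outside its range is refused whole. The fingers move at their own pace and stop on an object; the grip force is fixed at half the most. Time passes only in rows, so rows that do not move let the fingers close. It gives the time, the measured TCP pose, the force, the opening and the grip force at its end, in the units of the state.
- read_state(): the state, without advancing time (a new reading comes with each control period).
- capture(name): name is "side" or "top" or "wrist"; returns a dict with "color" (480x640x3 uint8, red, green, blue), "camera_matrix" (3x3 intrinsics, pixels), "R" (3x3) and "t" (3): a world point X has camera coordinates R X + t. Camera axes: x right, y down, z forward; pixel columns grow to the right and rows downward; lengths in m; the calibration is good to about 2 mm. A picture is of the moment at which its call begins. There is no depth.
- hand_in(): hands the job in; it is judged then, once.
Trained networks look in the newest picture that a camera, given by its name, has taken for a name from the list of things; names that differ only in an ending like _2 or _b are one class to them, and where a whole thing is asked for, a point or a joint stands for the part that bears it (a point fixed in the world has none). Each returns a list of dicts, best first, with "conf" (0 to 1); they miss things now and then, are a little off and sometimes report something else, mostly with a low value. They report only what shows in the picture. A call takes as long as a camera call. They do not tell look-alikes from the thing itself.
- find_in(camera, target): "at" ([x, y, z] in m, in world coordinates, good to about 4 mm: the middle of the surface that is visible of it).
- trace(camera, target): "pixels" (480x640 bool, what is visible of it).
- place_of(camera, target): "at" ([x, y, z] in m, in world coordinates, good to about 4 mm: a listed point, or the origin of a listed thing).
The state is a dict: "time_s": time; "joint_positions": joint angles; "qvel": joint speeds; "tau": joint torques, N m; "position": TCP position; "tcp_rot": TCP orientation; "force": force on the tool from outside, world axes, zero at the start; "moment": the same for the moment, N m; "opening": opening from 0.0 (shut) to 1.0 (fully open); "grasp_force": force on a finger pad.
Only numpy, scipy, OpenCV 4.12 (cv2) and the standard library are available. Lean on these libraries where they do the work, as an engineer would, in place of code of your own. Each camera call takes 0.05 s, during which the arm holds its last target. There are 200 camera calls.

TASK

Take the T-bolt out of its leaning stand, lower its head into the prep board's T-track and bring its shaft home into the notch of the slicing fence's foot, with the head turned a quarter turn clockwise so that it lies square across the track under the lips. Then turn the bolt's red knob clockwise until it stops, so that the fence is clamped, and let go. Do not shove the fence along the track, and leave the lemon, garlic and mug where they are.

Things in the scene. Friction and masses are not known exactly. Their poses are not given: they have to be found in the camera images.
- station: Prep board, fixed, 240 (x) x 320 (y) x 25.5 mm: walnut-coloured board with an aluminium T-track along its whole front (-x) edge. Origin: centre of its underside; x points away from the robot at yaw 0. The wood is level with the track's lips.
- track (a point): Point on the T-track's centre line (92 mm in front of the board's centre), half-way along, on the channel floor, 6 mm above the board's underside; axes of the board. The track runs along y, 320 mm long. From the floor up: channel 46 mm wide, 12.5 mm high; then two lips 7 mm thick (12.5 to 19.5 mm up) with a 24 mm wide mouth between them.
- notch (a point): Point on the slicing fence's steel foot, on the track's centre line, at the height of the foot's top (25.7 mm above the channel floor); axes of the board. The foot, 6 mm thick, 48 mm wide (x), lies on the lips from y = -20 to +28 mm of this point. Its 18 mm wide notch along the track is open to -y and ends 9 mm past this point. Shaft home: bolt axis at this point, or a few mm off along y.
- fence (a joint): Slide of the fence along the track, m, grows to the board's +y; friction about 9 N; it must stay within 12 mm of its start. From the foot a flat 28 mm wide strip (y = 0 to 28 mm of the notch point) leads back to the fence bar, which is 42 mm tall and lies 82 to 204 mm behind (+x of) the notch point.
- bolt_stand: Grey plastic stand, fixed, base 125 x 90 x 10 mm; origin on the worktop under the bolt head's centre. It holds the bolt leaning 30 degrees from vertical, stem up and towards the stand's -x (here roughly the robot's left). The head sits in a pocket 12 mm deep, the knob rests on a spine on its lower (-x) side that ends 60 mm up the bolt; the stem is free. The bolt comes out along its own axis.
- bolt: T-bolt with clamping knob, 104 mm long, 0.2 to 0.35 kg. Origin: centre of the head's underside; z runs up its axis. Steel head 44 (y) x 20 (x) x 10 mm (lowest 3 mm 34 x 16); round shaft, 12 mm diameter; washer, 40 mm diameter, underside 28 mm up; red knob; square stem on top. On the channel floor the head has 2.5 mm to spare under the lips, and the washer about 2 mm over the foot.
- stem (a point): Point on the bolt's axis 86 mm above its origin, where the steel stem (18 x 18 mm, sides along x and y, 62 to 104 mm up, fixed to the head) is gripped; axes of the bolt. The head enters the mouth only with its y along the track, either way round. Two diagonal corners of the head are cut away: in the channel it turns only clockwise seen from above and stops on the walls at about 95 degrees.
- knob (a joint): Turn of the red knob (52 mm diameter, 36 to 62 mm up the bolt) about the bolt, rad: 0 loose (start), grows clockwise seen from above, end stop 1.4; tight from 1.05 on. It holds by friction (0.16 N m). It travels down the bolt 6.5 mm a rad, taking the sprung washer along, which bites from about 0.75 rad. Grip it anywhere across its 52 mm, the stem passing up between the fingers.
- lemon: Lemon, 71 x 53 x 51 mm, on the prep board's rear right; leave it. Origin at its underside.
- garlic: Garlic bulb, 56 mm, on the prep board's rear left; leave it. Origin at its underside.
- mug: White mug with a flower pattern, 82 x 120 x 94 mm, on the worktop at the far right; leave it. Origin at its underside.
Mind the look-alikes: they are no part of the job. Of the things that look like the bolt, the middle-sized one is meant.

How it is judged:
By the outcome, as a careful person would: the job done as asked, in the order asked, and still so for the second after the job is handed in, with the robot touching nothing.
It also fails if it takes over 64 s, if anything falls off the work surface, if the arm or the gripper's body presses on something with over 40 N, if the wrist force passes 120 N, or if a joint passes its speed limit or range.

## Working session

There is one attempt and no reset: what is moved stays moved. The work goes in short steps, Python scripts to look and compute and a shell command to move; the robot and the scene stay as the last step left them, time stands still between calls to the robot, and variables do not carry over. Pictures are saved under pics/ and viewed, at most 10 in all, crops included, and the job is handed in when it is done.

```bash
mkdir -p pics; ls; python3 - <<'E'
from rig import *
import cv2,numpy as np
for c in ("top","side"):
    d=capture(c); cv2.imwrite(f"pics/{c}0.png",d["color"][:,:,::-1])
    C=-d["R"].T@d["t"]; print(c,C.round(3),d["R"][2].round(3),d["camera_matrix"][0,0])
    for n in ["station","track","notch","bolt_stand","bolt","stem","lemon","garlic","mug"]:
        print(n,[(np.round(o["at"],3).tolist(),round(o["conf"],2)) for o in place_of(c,n)])
E
```

```text
pics
top [-0.414 -0.623  1.499] [ 0.568  0.264 -0.78 ] 607.4864078878616
station [([0.652, 0.078, -0.003], 0.64), ([0.544, -0.514, -0.001], 0.37), ([0.728, -0.025, 0.023], 0.21)]
track [([0.559, 0.065, 0.007], 0.94)]
notch [([0.555, 0.053, 0.034], 0.7)]
bolt_stand [([0.521, -0.267, 0.004], 0.59)]
bolt [([0.443, -0.613, 0.035], 0.92), ([0.523, -0.268, 0.036], 0.78), ([0.453, -0.353, 0.018], 0.52), ([0.522, -0.269, 0.003], 0.44)]
stem [([0.48, -0.726, 0.034], 0.85), ([0.489, -0.407, 0.022], 0.68), ([0.647, 0.074, -0.001], 0.67), ([0.541, -0.513, 0.003], 0.26)]
lemon [([0.73, -0.026, 0.023], 0.58), ([0.556, 0.064, 0.01], 0.55)]
garlic [([0.695, 0.205, 0.028], 0.55)]
mug [([0.544, -0.514, 0.0], 0.73), ([0.555, 0.057, 0.031], 0.48)]
side [0.311 1.103 0.907] [ 0.172 -0.826 -0.537] 601.254812927721
station [([0.643, 0.076, 0.003], 0.73)]
track [([0.556, 0.059, 0.006], 0.93)]
notch [([0.521, -0.27, 0.035], 0.69), ([0.554, 0.057, 0.034], 0.68)]
bolt_stand [([0.522, -0.267, 0.0], 0.61)]
bolt [([0.441, -0.618, 0.035], 0.9), ([0.525, -0.269, 0.031], 0.84), ([0.453, -0.357, 0.02], 0.78)]
stem [([0.475, -0.725, 0.039], 0.76), ([0.512, -0.228, 0.109], 0.58), ([0.49, -0.41, 0.023], 0.48)]
lemon [([0.727, -0.025, 0.026], 0.95)]
garlic [([0.69, 0.205, 0.028], 0.94)]
mug [([0.543, -0.515, -0.0], 0.86)]
```

View pics/top0.png

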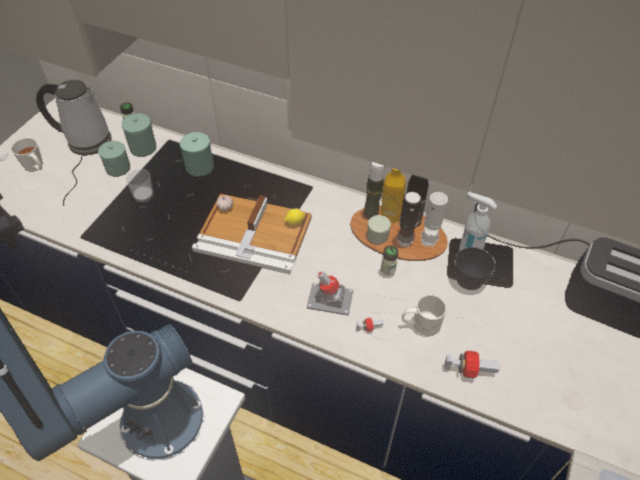

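View pics/side0.png

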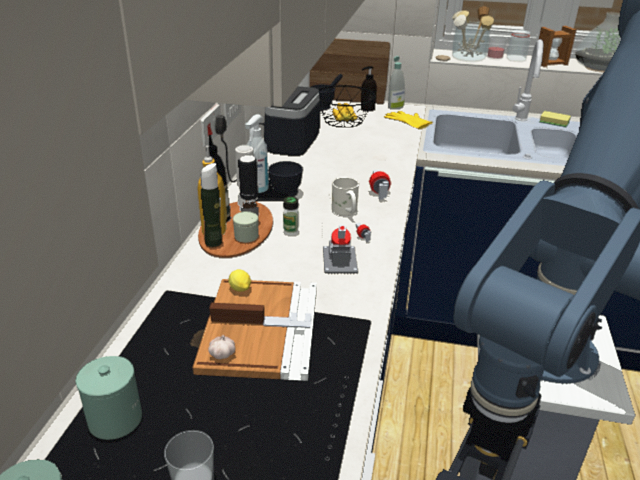

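Candidates that could be taken for the bolt are all red-knobbed, in the top view: (330,287) in the grey stand, medium; (370,325) lying, small; (472,364) lying, large. I choose the medium one in the stand at (330,287) and check it in a close crop. The board shows at (255,230), with the track along its front edge, the fence at (250,235), the lemon at (295,215), the garlic at (225,203) and the mug at (428,315).

```bash
cat > h.py <<'E'
from rig import *
import cv2,numpy as np
from scipy.spatial.transform import Rotation as Ro
np.set_printoptions(suppress=True,precision=4)
def rect(d,z,x0,x1,y0,y1,s):
    """top-down rectified picture of plane z; px per m = s; col = (y1-y)*s, row=(x1-x)*s (x up, y left)"""
    K,R,t=d["camera_matrix"],d["R"],d["t"]
    A=np.array([[0,-1/s,x1],[-1/s,0,y1],[0,0,z],[0,0,1]])  # (col,row,1)->world
    H=K@np.hstack([R,t.reshape(3,1)])@A
    return cv2.warpPerspective(d["color"],np.linalg.inv(H),(int((y1-y0)*s),int((x1-x0)*s)))[:,:,::-1]
def proj(d,X):
    c=np.atleast_2d(X)@d["R"].T+d["t"]; p=c@d["camera_matrix"].T; return p[:,:2]/p[:,2:]
def go(p,R=None,cp=None,cR=None):
    s=read_state(); cp=np.array(s["position"]) if cp is None else np.array(cp); cR=np.array(s["tcp_rot"]) if cR is None else cR
    R=cR if R is None else R
    d=cR.T@(np.array(p)-cp)*1000; w=Ro.from_matrix(cR.T@R).as_rotvec()
    print("shift tool mm",d.round(1),"rotvec",w.round(4),"deg",np.degrees(np.linalg.norm(w)).round(1),"world",(np.array(p)-cp).round(4))
E
python3 - <<'E'
from h import *
s=read_state(); print(s["time_s"],s["position"],s["tcp_rot"],s["opening"],s["force"])
d=capture("top"); a=rect(d,0.01,0.42,0.62,-0.38,-0.18,1500)
b=cv2.resize(d["color"][255:345,295:395],(400,360),interpolation=3)[:,:,::-1]
e=capture("side"); c=cv2.resize(e["color"][215:280,310:380],(388,360),interpolation=3)[:,:,::-1]
cv2.imwrite("pics/c1.png",np.hstack([np.vstack([a,np.zeros((60,300,3),np.uint8)]),b[:,:250],b[:,250:400]*0+0,c[:,:100]*0])[:, :550] if 0 else np.hstack([b,c]))
f=capture("wrist"); print("wrist C in tool",s["tcp_rot"].T@(-f["R"].T@f["t"]-s["position"]),"axis",(f["R"]@s["tcp_rot"]).round(3),f["camera_matrix"][0,0])
E
```

```text
1.0 [0.2    0.5921 0.2083] [[-0.9474  0.32   -0.    ]
 [ 0.32    0.9474 -0.    ]
 [ 0.     -0.     -1.    ]] 1.0012924233667315 [-0.1153 -0.13    0.6229]
wrist C in tool [ 0.0816  0.0009 -0.1765] axis [[ 0.     1.     0.001]
 [-0.956  0.    -0.294]
 [-0.294 -0.001  0.956]] 379.1212602263568
```

View pics/c1.png

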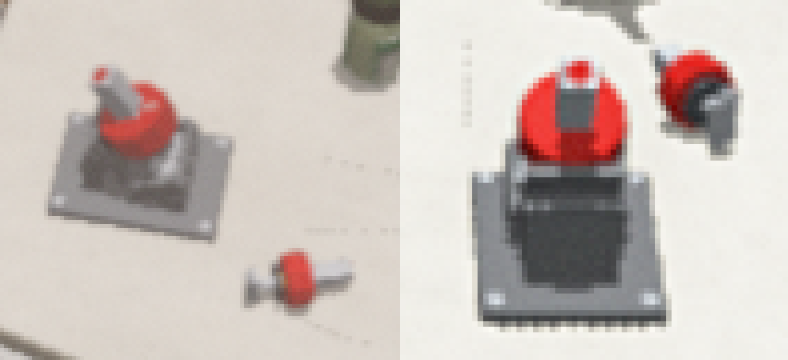

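The crop shows the medium bolt at left, in its stand and leaning towards +y, with the small look-alike lying beside it. The choice holds. First move is to a viewing pose over the board.

```bash
python3 -m jog '-41 -43.2 -9 0 0 0 87;-41 -43.2 -9 0 0 0 87;-41 -43.2 -9 0 0 0 87;-41 -43.2 -9 0 0 0 87;-41 -43.2 -9 0 0 0 87;-41 -43.2 -9 0 0 0 87;-41 -43.2 -9 0 0 0 87;-41 -43.2 -9 0 0 0 87;-41 -43.2 -9 0 0 0 87;-41 -43.2 -9 0 0 0 87;0 0 0 0 0 -0.163 87;0 0 0 0 0 -0.163 87'
python3 - <<'E'
from h import *
s=read_state();print(s["joint_positions"],s["position"],s["tcp_rot"])
d=capture("wrist"); cv2.imwrite("pics/w1raw.png",d["color"][:,:,::-1])
for n in ["track","notch","bolt_stand","bolt","stem"]:
    print(n,[(np.round(o["at"],4).tolist(),round(o["conf"],2)) for o in place_of("wrist",n)])
a=rect(d,0.0255,0.5,0.82,-0.14,0.28,1900); cv2.imwrite("pics/w1.png",a)
E
```

```text
time_s: 2.65
position: [0.4505, 0.0504, 0.2985]
tcp_rot: [[-1.0, -0.003, 0.0], [-0.003, 1.0, 0.0], [-0.0, 0.0, -1.0]]
force: [0.4, 0.6, -1.3]
opening: 0.999
grasp_force: 0.0
[ -7.7956  10.3464  98.4944   0.0069  71.1447 -97.9592] [0.4505 0.0504 0.2985] [[-1.     -0.0028  0.0003]
 [-0.0028  1.      0.0001]
 [-0.0003  0.0001 -1.    ]]
track [([0.5551, 0.063, 0.0097], 0.66)]
notch [([0.5516, 0.0488, 0.0288], 0.59)]
bolt_stand [([0.5211, -0.2702, -0.0004], 0.55)]
bolt [([0.5233, -0.2667, 0.0375], 0.57)]
stem [([0.5108, -0.2238, 0.1065], 0.58)]
```

View pics/w1.png

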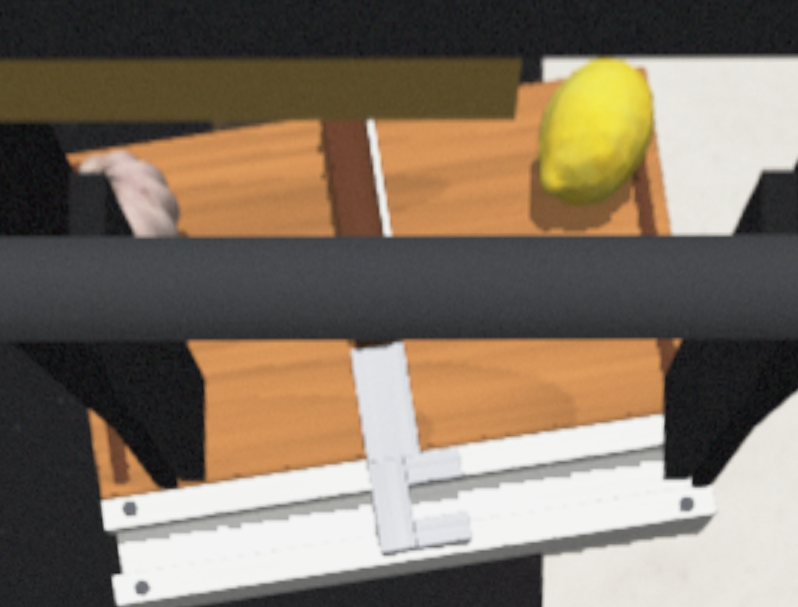

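The rectified view (plane z = 25.5 mm) shows the track rising to the right, so board yaw is about 8.5°. The mouth centre is at (390,511). The foot runs from x-column 376 to 465, with its notch at about (428,500), so notch ≈ (0.554, 0.0545). Next is a look at the stand.

```bash
python3 -m jog '-15 -50 0 0 0 0 87;-15 -50 0 0 0 0 87;-15 -50 0 0 0 0 87;-15 -50 0 0 0 0 87;0 0 0 0 0 0.186 87;0 0 0 0 0 0.186 87;0 0 0 0 0 0.186 87;0 0 0 0 0 0.186 87;0 0 0 0 0 0.186 87;0 0 0 0 0 0.186 87;0 0 0 0 0 0.186 87;0 0 0 0 0 0 87'
python3 - <<'E'
from h import *
s=read_state();print(s["joint_positions"])
d=capture("wrist"); print(-d["R"].T@d["t"])
for n in ["bolt_stand","bolt","stem"]:
    print(n,[(np.round(o["at"],4).tolist(),round(o["conf"],2)) for o in place_of("wrist",n)])
# project ideal model for yaw/origin fit later; crop around the stand
c=proj(d,[[0.52,-0.25,0.05]])[0]; print(c)
x,y=int(c[0]),int(c[1]); x0=max(0,x-130);y0=max(0,y-100); print(x0,y0)
cv2.imwrite("pics/w2.png",cv2.resize(d["color"][y0:y0+200,x0:x0+260],None,fx=3,fy=3,interpolation=3)[:,:,::-1])
np.savez("w2.npz",**d)
E
```

```text
time_s: 4.45
position: [0.5102, -0.148, 0.2983]
tcp_rot: [[-0.268, 0.964, -0.0], [0.964, 0.268, 0.0], [0.0, -0.0, -1.0]]
force: [-0.2, -0.6, 0.2]
opening: 1.001
grasp_force: 0.0
[-28.2363  17.2724  88.7414  -0.0034  73.9937 -43.7532]
[ 0.4885 -0.0688  0.4748]
bolt_stand []
bolt [([0.5207, -0.2655, 0.0359], 0.7), ([0.453, -0.3552, 0.0198], 0.56)]
stem [([0.5104, -0.2245, 0.1062], 0.72), ([0.4861, -0.4068, 0.0185], 0.56)]
[304.3279 281.8992]
174 181
```

View pics/w2.png

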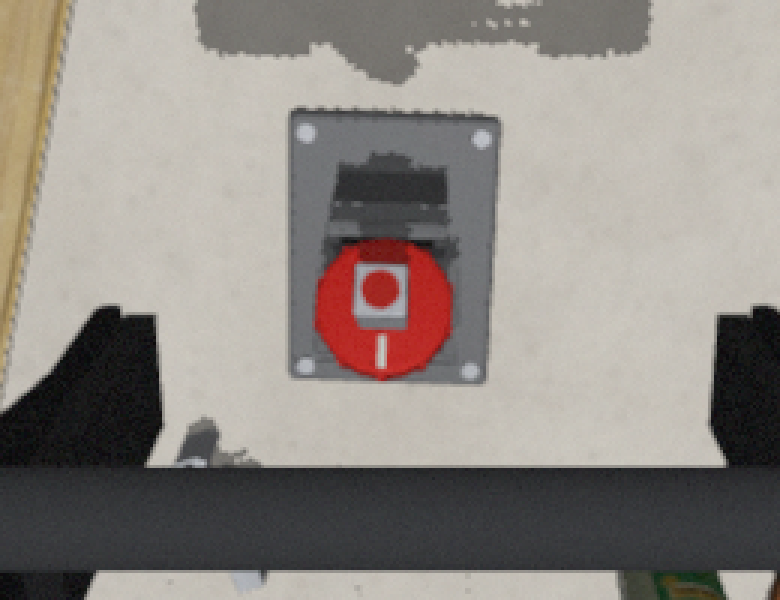

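The stand fills the crop centre, with base screws at (306,132), (482,139), (306,365) and (470,371), the stem-top dot at (381,289), and a stem whose sides run nearly parallel to the base. I compute the yaw and position from these.

```bash
python3 - <<'E'
from h import *
d=np.load("w2.npz"); K,R,t=d["camera_matrix"],d["R"],d["t"]; C=-R.T@t
def ray(u,v,z):
    p=np.array([u/3+174,v/3+181,1]); r=R.T@np.linalg.inv(K)@p; return C+r*(z-C[2])/r[2]
S=[ray(*p,0.0105) for p in [(306,132),(482,139),(306,365),(470,371)]]
for p in S: print(p)
print("centre",np.mean(S,0)); 
v=(S[2]-S[0]+S[3]-S[1])[:2]; w=(S[1]-S[0]+S[3]-S[2])[:2]
print("long dir ang",np.degrees(np.arctan2(v[1],v[0])),"short",np.degrees(np.arctan2(w[1],w[0])))
for zo in(.030,.034,.037):
  T=ray(381,289,zo+.104*.866); print("stemtop",T,"origin would be along u")
  for a in (100,103,106):
    u=np.array([np.cos(np.radians(a)),np.sin(np.radians(a))]); print(a,T[:2]-.052*u)
E
```

```text
[ 0.4684 -0.2011  0.0105]
[ 0.5408 -0.1842  0.0105]
[ 0.4939 -0.3064  0.0105]
[ 0.5658 -0.2895  0.0105]
centre [ 0.5172 -0.2453  0.0105]
long dir ang -76.51380076618321 short 13.2094648927694
stemtop [ 0.5103 -0.2162  0.1201] origin would be along u
100 [ 0.5193 -0.2674]
103 [ 0.522  -0.2669]
106 [ 0.5246 -0.2662]
stemtop [ 0.51   -0.2145  0.1241] origin would be along u
100 [ 0.5191 -0.2657]
103 [ 0.5217 -0.2652]
106 [ 0.5244 -0.2645]
stemtop [ 0.5099 -0.2133  0.1271] origin would be along u
100 [ 0.5189 -0.2645]
103 [ 0.5216 -0.264 ]
106 [ 0.5242 -0.2633]
```

```bash
cat >> h.py <<'E'
u=np.array([np.cos(np.radians(103.4)),np.sin(np.radians(103.4)),0]); k=np.array([0,0,1.])
b=.5*u+np.sqrt(.75)*k; xg=np.sqrt(.75)*u-.5*k; Rg=np.column_stack([xg,np.cross(-b,xg),-b]); O=np.array([.522,-.2662,.0345])
E
python3 - <<'E'
from h import *
go(O+b*.150,Rg); s=read_state(); go(O+b*.150,s["tcp_rot"]); print(O+b*.150)
E
```

```text
shift tool mm [-41.8 -17.4 133.9] rotvec [ 0.0096 -0.5235  0.0361] deg 30.1 world [-0.0056 -0.045  -0.1339]
shift tool mm [-41.8 -17.4 133.9] rotvec [0. 0. 0.] deg 0.0 world [-0.0056 -0.045  -0.1339]
[ 0.5046 -0.1932  0.1644]
```

```bash
python3 -m jog '0 0 0 0.0032 -0.1745 0.012 60;0 0 0 0.0032 -0.1745 0.012 60;0 0 0 0.0032 -0.1745 0.012 60;10 -6 45.7 0 0 0 60;10 -6 45.7 0 0 0 60;10 -6 45.7 0 0 0 60;0 0 0 0 0 0 60'
python3 - <<'E'
from h import *
s=read_state();print(s["joint_positions"],s["force"])
d=capture("wrist"); cv2.imwrite("pics/w3.png",d["color"][:,:,::-1])
for n in ["bolt","stem"]:
    print(n,[(np.round(o["at"],4).tolist(),round(o["conf"],2)) for o in place_of("wrist",n)])
print(proj(d,[O+b*q for q in (.062,.104)]))
go(O+b*.090,Rg)
E
```

```text
time_s: 5.52
position: [0.5, -0.1939, 0.1616]
tcp_rot: [[-0.202, 0.973, 0.108], [0.844, 0.229, -0.485], [-0.496, -0.007, -0.868]]
force: [-0.1, 0.7, 0.5]
opening: 0.689
grasp_force: 0.0
[-18.5324  26.6166 109.3247 -45.3954  36.6853   3.526 ] [-0.1466  0.7477  0.5418]
bolt [([0.4514, -0.3563, 0.0213], 0.87), ([0.5238, -0.2672, 0.0346], 0.69)]
stem [([0.4773, -0.7228, 0.034], 0.98), ([0.5099, -0.2246, 0.1038], 0.78), ([0.4867, -0.407, 0.0192], 0.7)]
[[326.1823 244.934 ]
 [326.8624 265.2781]]
shift tool mm [ 1.6  0.9 61.3] rotvec [ 0.0015  0.0017 -0.0021] deg 0.2 world [ 0.0078 -0.0283 -0.0538]
```

View pics/w3.png

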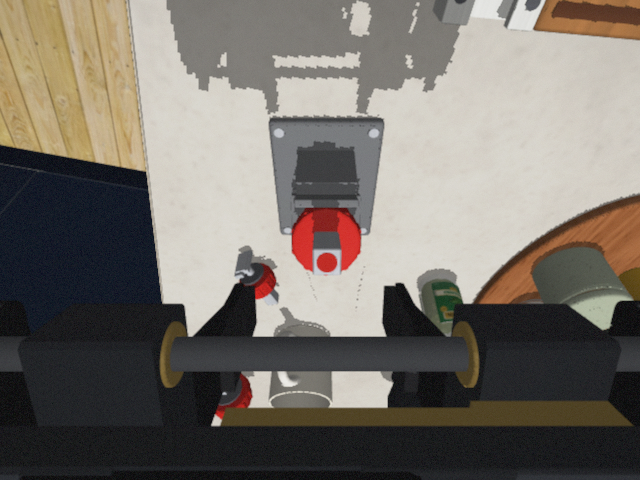

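The tilted view shows the stem top at (327,262) against a predicted (327,265), centred between the fingers. I descend and grip.

```bash
python3 -m jog '1 0.5 20 0 0 0 50;0.6 0.4 20 0 0 0 45;0 0 12 0 0 0 45;0 0 8 0 0 0 45;0 0 0 0 0 0 5;0 0 0 0 0 0 5;0 0 0 0 0 0 5;0 0 0 0 0 0 5'
python3 - <<'E'
from h import *
s=read_state();print(s["joint_positions"],s["force"],s["opening"]*87); go(O+b*.090,Rg)
E
```

```text
time_s: 6.68
position: [0.51, -0.2215, 0.1121]
tcp_rot: [[-0.199, 0.973, 0.115], [0.843, 0.23, -0.487], [-0.5, 0.0, -0.866]]
force: [-0.3, -0.3, 0.8]
opening: 0.145
grasp_force: 0.0
[-21.3674  32.6425 109.9302 -53.8762  30.5967  11.0817] [-0.3212 -0.3111  0.7978] 12.609398154103978
shift tool mm [-1.3  1.3  0.4] rotvec [-0.0005  0.0002 -0.0015] deg 0.1 world [ 0.0015 -0.0009  0.0003]
```

```bash
python3 - <<'E'
from h import *
d=capture("wrist"); e=capture("side")
print(proj(e,[O+b*.104]))
cv2.imwrite("pics/w4.png",np.hstack([cv2.resize(d["color"],(520,390)),cv2.resize(e["color"][190:270,310:366],(273,390),interpolation=3)])[:,:,::-1])
s=read_state(); print(s["opening"],s["grasp_force"],s["time_s"])
E
```

```text
[[342.1254 226.4535]]
0.08709821202826741 0.0 6.775
```

View pics/w4.png

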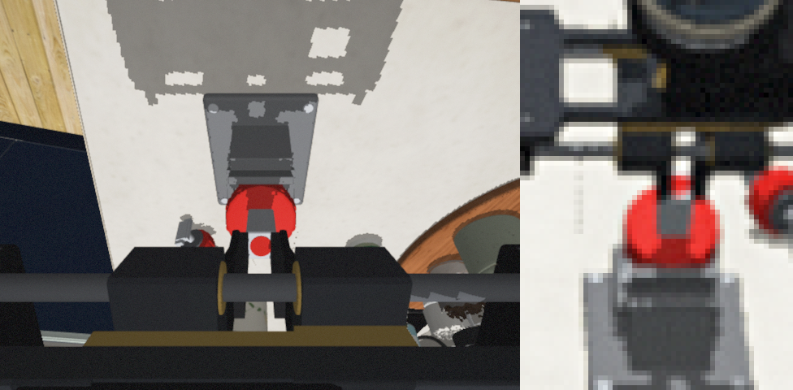

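The wrist picture shows the stem top (red dot) at (261,246) between the fingers at (240,240) and (284,240), which have not yet visibly closed on it. I let the fingers settle and compare with the projection.

```bash
python3 -m jog '0 0 0 0 0 0 5;0 0 0 0 0 0 5;0 0 0 0 0 0 5'
python3 - <<'E'
from h import *
d=capture("wrist"); s=read_state(); T=np.array(s["position"]);R=np.array(s["tcp_rot"])
f=520/640
print("stem top",proj(d,[O+b*.104])*f)
for y in(-.009,.009): print("tip",proj(d,[T+R@[0,y,.022]])*f,"at tcp",proj(d,[T+R@[0,y,0]])*f)
cv2.imwrite("pics/w5.png",np.hstack([cv2.resize(d["color"][220:370,220:420],(600,450),interpolation=3)])[:,:,::-1])
E
```

```text
time_s: 7.15
position: [0.5099, -0.2216, 0.1118]
tcp_rot: [[-0.199, 0.973, 0.115], [0.843, 0.23, -0.487], [-0.5, -0.0, -0.866]]
force: [-0.5, 1.4, 0.1]
opening: 0.058
grasp_force: 0.0
stem top [[261.3621 249.6805]]
tip [[246.1151 224.067 ]] at tcp [[244.6749 237.4814]]
tip [[271.9884 224.0841]] at tcp [[273.3622 237.5009]]
```

View pics/w5.png

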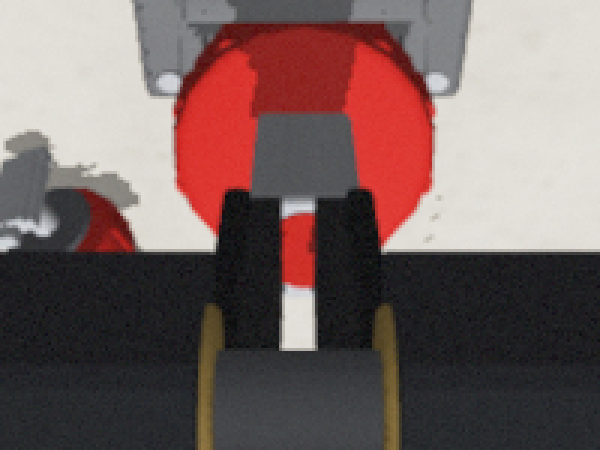

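The crop shows the closed fingers in front of the stem, so they shut beside or above it without touching. I triangulate the stem-top dot from all views to find the axial or lateral error.

```bash
python3 - <<'E'
from h import *
d=capture("wrist"); s=read_state(); T=np.array(s["position"]);R=np.array(s["tcp_rot"])
Rc=d["R"]@R; tc=d["t"]+d["R"]@T   # tool->cam
def cam(p,Rt):
    Rt=Ro.from_matrix(np.array(Rt).T).as_matrix().T if 0 else np.array(Rt); U,_,V=np.linalg.svd(Rt);Rt=U@V
    Rr=Rc@Rt.T; return dict(R=Rr,t=tc-Rr@np.array(p),camera_matrix=d["camera_matrix"])
w2=dict(np.load("w2.npz")); 
w3=cam([.5,-.1939,.1616],[[-.202,.973,.108],[.844,.229,-.485],[-.496,-.007,-.868]])
top=capture("top"); side=capture("side")
obs=dict(w2=(w2,301,277.3),w3=(w3,327,262),w5=(d,321,303.3),side=(side,342.1,228),top=(top,320.25,273.5))
from scipy.optimize import least_squares
def f(X,o): return np.concatenate([(proj(c,X)[0]-[a,e])/c["camera_matrix"][0,0]*(200/np.linalg.norm(c["R"]@X+c["t"]))**-1*200 for c,a,e in o])
P=O+b*.104; print("expected",P)
for names in (list(obs),["w2","w3","w5"],["w2","side","top"],["side","top"]):
    r=least_squares(f,P,args=([obs[n] for n in names],)); print(names,r.x,"err tool mm",(Rg.T@(r.x-P)*1e3).round(1))
    print("  resid px",[ (proj(obs[n][0],r.x)[0]-obs[n][1:]).round(1).tolist() for n in names])
print("front tip",(proj(d,[T+R@[.0095,.0025,.022]])[0]-220)*3)
E
```

```text
expected [ 0.5099 -0.2156  0.1246]
['w2', 'w3', 'w5', 'side', 'top'] [ 0.5103 -0.2178  0.1194] err tool mm [ 0.7 -0.2  5.6]
  resid px [[-0.4, 1.2], [-0.5, -0.8], [0.2, -2.5], [-0.0, -0.3], [-0.1, -0.2]]
['w2', 'w3', 'w5'] [ 0.5099 -0.2152  0.1224] err tool mm [1.4 0.  1.6]
  resid px [[-0.3, -0.0], [-0.1, 0.2], [0.7, -0.3]]
['w2', 'side', 'top'] [ 0.5103 -0.2177  0.1183] err tool mm [ 1.3 -0.1  6.5]
  resid px [[-0.2, 0.7], [-0.1, 0.1], [-0.2, -0.0]]
['side', 'top'] [ 0.5102 -0.2182  0.1185] err tool mm [ 0.8 -0.3  6.6]
  resid px [[-0.0, -0.0], [-0.0, 0.0]]
front tip [309.9241 119.8246]
```

```bash
python3 - <<'E'
from h import *
d=capture("wrist"); s=read_state(); T=np.array(s["position"]);R=np.array(s["tcp_rot"])
for x in(-.0095,.0,.0095,.02,.03):
  print(x,[((proj(d,[T+R@[x,.0025,z]])[0]-220)*3).round(0).tolist() for z in(-.02,0,.01,.022)])
e=capture("side"); g=capture("top")
for n,c,X in(("side",e,[300,130]),("top",g,[290,225])):
  print(n,[[((proj(c,[T+R@[x,0,z]])[0]-X)).round(1).tolist() for z in(-.02,.022)] for x in (-.0095,.0095)])
a=cv2.resize(e["color"][180:260,300:380],(400,400),interpolation=3); h=cv2.resize(g["color"][235:315,290:370],(400,400),interpolation=3)
cv2.imwrite("pics/w6.png",np.hstack([a,h])[:,:,::-1])
E
```

```text
-0.0095 [[312.0, 327.0], [311.0, 267.0], [310.0, 241.0], [310.0, 214.0]]
0.0 [[313.0, 272.0], [311.0, 217.0], [310.0, 193.0], [310.0, 167.0]]
0.0095 [[313.0, 215.0], [311.0, 165.0], [311.0, 143.0], [310.0, 120.0]]
0.02 [[313.0, 150.0], [312.0, 106.0], [311.0, 87.0], [310.0, 66.0]]
0.03 [[313.0, 86.0], [312.0, 47.0], [311.0, 31.0], [310.0, 13.0]]
side [[[42.7, 92.5], [41.7, 100.5]], [[43.0, 99.0], [41.9, 106.8]]]
top [[[30.7, 45.6], [37.9, 54.4]], [[24.9, 46.7], [32.2, 55.5]]]
```

View pics/w6.png

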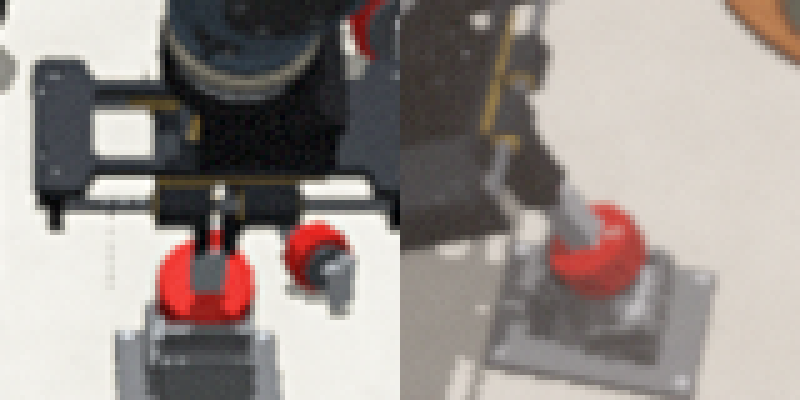

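In both fixed views the closed fingertips end at about the stem's top, roughly 25–30 mm short of the stated tip position. The same should show in the earlier open-finger picture, so I check it there.

```bash
python3 - <<'E'
from h import *
d=capture("wrist"); s=read_state(); T=np.array(s["position"]);R=np.array(s["tcp_rot"])
print(s["position"],s["joint_positions"],s["opening"])
for y in(.03,.0585,):
 for z in(-.05,-.03,-.01,.01,.022):
  print(y,z,[proj(d,[T+R@[x,sg*y,z]])[0].round(0).tolist() for x in(-.0095,.0095) for sg in(-1,1)])
im=cv2.imread("pics/w3.png").astype(int).sum(2)
for c in (238,244,250,392,398,404): print(c,[int(v) for v in im[270:310:3,c]])
E
```

```text
[ 0.51   -0.2216  0.1119] [-21.3815  32.6718 109.9266 -53.8809  30.5939  11.0884] 0.056046800573981384
0.03 -0.05 [[242.0, 369.0], [395.0, 369.0], [239.0, 326.0], [398.0, 326.0]]
0.03 -0.03 [[251.0, 341.0], [387.0, 341.0], [248.0, 302.0], [389.0, 302.0]]
0.03 -0.01 [[258.0, 319.0], [380.0, 319.0], [256.0, 283.0], [382.0, 283.0]]
0.03 0.01 [[264.0, 300.0], [374.0, 301.0], [262.0, 268.0], [376.0, 268.0]]
0.03 0.022 [[266.0, 291.0], [371.0, 291.0], [265.0, 260.0], [373.0, 260.0]]
0.0585 -0.05 [[169.0, 369.0], [468.0, 369.0], [163.0, 325.0], [474.0, 326.0]]
0.0585 -0.03 [[186.0, 341.0], [451.0, 341.0], [182.0, 302.0], [456.0, 302.0]]
0.0585 -0.01 [[200.0, 319.0], [438.0, 319.0], [196.0, 283.0], [441.0, 283.0]]
0.0585 0.01 [[211.0, 300.0], [427.0, 301.0], [208.0, 268.0], [430.0, 268.0]]
0.0585 0.022 [[217.0, 291.0], [421.0, 291.0], [214.0, 260.0], [424.0, 260.0]]
238 [349, 280, 592, 605, 455, 75, 71, 45, 63, 44, 77, 65, 71, 69]
244 [539, 418, 225, 143, 146, 114, 75, 73, 73, 82, 82, 68, 82, 88]
250 [444, 587, 217, 145, 174, 172, 79, 75, 74, 59, 83, 89, 69, 79]
392 [639, 632, 639, 637, 627, 485, 97, 90, 76, 61, 79, 52, 65, 74]
398 [642, 636, 641, 639, 480, 45, 85, 63, 37, 81, 86, 69, 53, 81]
404 [644, 641, 635, 630, 631, 386, 69, 55, 39, 63, 35, 45, 39, 73]
```

Both the open and closed pictures put the real fingertips about 10–12 mm behind the reported TCP, not 22 mm ahead. I allow for roughly 32 mm of shorter reach and go 30 mm deeper, watching the force.

```bash
python3 -m jog '0 0 0 0 0 0 45;0 0 0 0 0 0 45;0 0 0 0 0 0 45;0 0 0 0 0 0 45;0 0.8 8 0 0 0 45;0 0 8 0 0 0 45;0 0 8 0 0 0 45;0 0 6 0 0 0 45;0 0 0 0 0 0 45'
python3 -m jog '0 0 0 0 0 0 10;0 0 0 0 0 0 10;0 0 0 0 0 0 10;0 0 0 0 0 0 10;0 0 0 0 0 0 10;0 0 0 0 0 0 10'
```

```text
time_s: 8.68
position: [0.5139, -0.2362, 0.0852]
tcp_rot: [[-0.199, 0.973, 0.114], [0.843, 0.23, -0.486], [-0.499, -0.001, -0.866]]
force: [0.1, -0.9, 0.8]
opening: 0.521
grasp_force: 0.0
time_s: 9.43
position: [0.5144, -0.2359, 0.0861]
tcp_rot: [[-0.199, 0.973, 0.116], [0.843, 0.23, -0.487], [-0.5, 0.0, -0.866]]
force: [-0.3, 1.5, 1.4]
opening: 0.204
grasp_force: 30.0
```

Gripped: opening is 17.7 mm at 30 N. Next I draw the bolt out along its axis and upright it.

```bash
python3 -m jog '0 0 -8 0 0 0 5;0 0 -12 0 0 0 5;0 0 -20 0 0 0 5;0 0 -30 0 0 0 5;0 0 -30 0 0 0 5;0 0 0 0 0.1745 0 5;0 0 0 0 0.1745 0 5;0 0 0 0 0.1746 0 5;0 0 -30 0 0 0 5;0 0 0 0 0 0 5'
python3 - <<'E'
from h import *
s=read_state();print(s["joint_positions"],s["force"],s["opening"]*87)
T=np.array(s["position"]); go([.5617,.003,T[2]])
e=capture("side"); g=capture("top");w=capture("wrist")
ps=proj(e,[T,T-[0,0,.064]]);pt=proj(g,[T,T-[0,0,.064]]);print(ps,pt)
def crop(c,p,n=50):
    x,y=p.astype(int); return cv2.resize(c["color"][max(0,y-n):y+n,max(0,x-n):x+n],(400,400),interpolation=3)
cv2.imwrite("pics/w7.png",np.hstack([crop(e,ps[1]),crop(g,pt[1])])[:,:,::-1])
for n in ["bolt","stem"]:
    for c in("side","top"): print(n,c,[(np.round(o["at"],4).tolist(),round(o["conf"],2)) for o in place_of(c,n)])
E
```

```text
time_s: 10.68
position: [0.5003, -0.1875, 0.2029]
tcp_rot: [[-0.222, 0.975, 0.007], [0.972, 0.222, -0.07], [-0.07, -0.008, -0.998]]
force: [-0.5, 0.7, -3.8]
opening: 0.202
grasp_force: 30.0
[-30.5652  22.9937  96.8188  -3.8195  57.8511 -41.4556] [-0.4804  0.7291 -3.8344] 17.610633456719754
shift tool mm [171.6 102.2 -12.8] rotvec [0. 0. 0.] deg 0.0 world [0.0614 0.1905 0.    ]
[[345.301  205.0884]
 [344.1986 227.5282]] [[308.6543 253.9655]
 [308.8132 268.0917]]
bolt side [([0.443, -0.6219, 0.0347], 0.83), ([0.5008, -0.1906, 0.1399], 0.61), ([0.6409, 0.0773, 0.0007], 0.6), ([0.4532, -0.3585, 0.0182], 0.47)]
bolt top [([0.4426, -0.6127, 0.0362], 0.92), ([0.4551, -0.3544, 0.0172], 0.76), ([0.4986, -0.1936, 0.142], 0.49)]
stem side [([0.4999, -0.1866, 0.2269], 0.96), ([0.4761, -0.726, 0.0386], 0.84), ([0.4875, -0.4094, 0.0214], 0.65)]
stem top [([0.489, -0.4057, 0.0206], 0.76), ([0.4931, -0.1826, 0.2264], 0.61), ([0.4789, -0.7234, 0.0326], 0.58)]
```

View pics/w7.png

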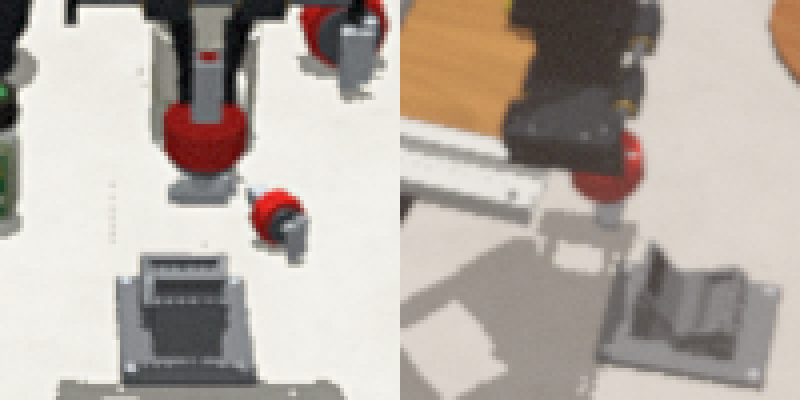

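The side crop shows the bolt held upright and clear of the empty stand. Its head is wide across the finger-closing direction at about (200,188), so head y runs along tool y. I carry it to above the entry point.

```bash
cat >> h.py <<'E'
def down(th):
    a=np.radians(th); x=np.array([np.cos(a),np.sin(a),0]); z=np.array([0,0,-1.]); return np.column_stack([x,np.cross(z,x),z])
by=np.array([-np.sin(np.radians(8.5)),np.cos(np.radians(8.5)),0]); N=np.array([.5542,.0545,0])
E
python3 - <<'E'
from h import *
s=read_state(); R=np.array(s["tcp_rot"]); print(np.degrees(np.arctan2(R[1,0],R[0,0])))
go(s["position"],down(np.degrees(np.arctan2(R[1,0],R[0,0]))))
E
python3 -m jog '43 25.5 -3.2 0 0 0 5;43 25.5 -3.2 0 0 0 5;43 25.5 -3.2 0 0 0 5;43 25.5 -3.2 0 0 0 5;0 0 0 0 0.07 0 5;0 0 0 0 0 -0.17 5;0 0 0 0 0 -0.17 5;0 0 0 0 0 -0.17 5;0 0 0 0 0 -0.17 5;0 0 0 0 0 -0.17 5;0 0 0 0 0 -0.17 5;0 0 0 0 0 -0.17 5'
python3 - <<'E'
from h import *
s=read_state();print(s["joint_positions"],s["force"]);T=np.array(s["position"])
p=N-by*.052; go([p[0],p[1],T[2]],down(188.5))
E
```

```text
102.94725083920129
shift tool mm [0. 0. 0.] rotvec [-0.0137  0.0659 -0.0005] deg 3.9 world [0. 0. 0.]
time_s: 12.52
position: [0.5601, 0.004, 0.2003]
tcp_rot: [[-0.989, 0.15, -0.014], [0.15, 0.989, -0.0], [0.013, -0.002, -1.0]]
force: [-0.2, 1.0, -1.8]
opening: 0.206
grasp_force: 30.0
[-10.9374  26.1173  91.4094  -0.1679  63.2396 -92.2441] [-0.2423  1.0393 -1.7651]
shift tool mm [-1.9 -0.6 -0. ] rotvec [-0.     -0.0137 -0.2987] deg 17.1 world [ 0.0018 -0.0009  0.    ]
```

```bash
python3 -m jog '-1 -0.5 10 0 -0.007 -0.15 5;-1 -0.2 10 0 -0.007 -0.149 5;0 0 5 0 0 0 5;0 0 0 0 0 0 5'
cat >> h.py <<'E'
bx=np.array([by[1],-by[0],0])
def prof(d,z,s0,s1,v0=-.035,v1=.035,st=.001,N=N):
    """brightness across the track at board-y s0..s1 from notch, height z"""
    v=np.arange(v0,v1,st); s=np.arange(s0,s1,.001)
    G=N+v[:,None,None]*bx+s[None,:,None]*by+np.array([0,0,z]); p=proj(d,G.reshape(-1,3)).astype(np.float32)
    g=cv2.remap(cv2.cvtColor(d["color"],cv2.COLOR_RGB2GRAY),p[:,0].reshape(len(v),-1),p[:,1].reshape(len(v),-1),1)
    return v,np.median(g,1)
def knobmask(d):
    c=d["color"].astype(int); return (c[:,:,0]>90)&(c[:,:,0]>2.2*c[:,:,1])&(c[:,:,0]>2.2*c[:,:,2])
def hull(d,T,R,dx,dy,dz,z0=.0005,z1=.0265,r=.026):
    a=np.linspace(0,2*np.pi,73); q=np.concatenate([np.c_[dx+r*np.cos(a),dy+r*np.sin(a),0*a+z+dz] for z in(z0,z1)])
    return cv2.convexHull(proj(d,T+q@R.T).astype(np.float32))[:,0]
E
python3 - <<'E'
from h import *
s=read_state();T=np.array(s["position"]);R=np.array(s["tcp_rot"]);print(T,R)
p=N-by*.052; go([p[0],p[1],T[2]],down(188.5))
for nm in("wrist","top","side"):
    d=capture(nm); m=knobmask(d); h=hull(d,T,R,0,0,0); lo=h.min(0).astype(int)-12;hi=h.max(0).astype(int)+12
    y,x=np.nonzero(m[max(0,lo[1]):hi[1],max(0,lo[0]):hi[0]]); x=x+max(0,lo[0]);y=y+max(0,lo[1])
    print(nm,"red bbox",x.min(),x.max(),y.min(),y.max(),"model",h.min(0).round(1),h.max(0).round(1))
    for dx,dz in((.005,0),(0,.005)): hh=hull(d,T,R,dx,0,dz); print("   d",dx,dz,(hh.min(0)-h.min(0)).round(1),(hh.max(0)-h.max(0)).round(1))
    if nm=="wrist":
        cv2.imwrite("pics/w8raw.png",d["color"][:,:,::-1])
        for s0,s1 in((-.12,-.10),(-.10,-.085),(-.04,-.025),(.035,.055),(.06,.09)):
            v,g=prof(d,.0255,s0,s1); print(s0,g.astype(int).tolist())
E
```

```text
time_s: 13.02
position: [0.5618, 0.003, 0.1754]
tcp_rot: [[-0.99, -0.14, -0.0], [-0.14, 0.99, -0.0], [0.0, -0.0, -1.0]]
force: [-1.7, -0.1, -2.6]
opening: 0.205
grasp_force: 30.0
[0.5618 0.003  0.1754] [[-0.9901 -0.1401 -0.    ]
 [-0.1401  0.9901 -0.    ]
 [ 0.     -0.     -1.    ]]
shift tool mm [-0.1  0.1 -0. ] rotvec [-0.     -0.     -0.0078] deg 0.4 world [0.0001 0.0001 0.    ]
wrist red bbox 270 368 230 336 model [266.1 228.4] [368.3 336.2]
   d 0.005 0 [-0.4 -8.8] [ 0.4 -8.4]
   d 0 0.005 [ 1.3 -2.3] [-1.2 -4.9]
-0.12 [146, 147, 147, 147, 141, 121, 106, 106, 119, 151, 169, 168, 169, 168, 167, 166, 167, 168, 167, 166, 168, 169, 168, 166, 163, 167, 167, 167, 166, 167, 168, 168, 167, 166, 167, 166, 167, 169, 170, 168, 167, 167, 169, 170, 170, 168, 162, 138, 120, 150, 169, 167, 168, 167, 166, 166, 166, 168, 167, 166, 167, 168, 167, 166, 138, 110, 128, 142, 150, 152]
-0.1 [147, 148, 147, 149, 140, 118, 105, 105, 116, 151, 169, 168, 169, 169, 168, 168, 169, 170, 169, 167, 168, 170, 169, 166, 164, 168, 169, 168, 169, 169, 170, 169, 168, 167, 166, 166, 167, 170, 170, 168, 167, 167, 170
[... 730 characters left out ...]
8, 169, 169, 168, 167, 168, 169, 169, 170, 171, 169, 149, 105, 87, 92, 119, 149, 156]
0.06 [36, 36, 36, 35, 47, 93, 107, 110, 200, 242, 243, 242, 243, 243, 243, 242, 243, 243, 242, 243, 244, 243, 243, 238, 239, 244, 244, 244, 244, 244, 244, 244, 244, 244, 244, 244, 244, 244, 244, 244, 244, 243, 227, 176, 176, 171, 147, 136, 205, 240, 242, 242, 242, 242, 242, 242, 242, 242, 242, 243, 244, 243, 240, 213, 155, 130, 143, 151, 155, 156]
top red bbox 249 266 214 234 model [248.8 216.2] [267.4 235.6]
   d 0.005 0 [-0.6  1.2] [-0.6  1.3]
   d 0 0.005 [0.1 1.1] [0.1 1.1]
side red bbox 292 313 249 267 model [291.7 246.3] [314.9 268.7]
   d 0.005 0 [2.2 0.1] [2.2 0.1]
   d 0 0.005 [0.  1.9] [-0.   1.9]
```

Silhouette fits put the bolt on the tool axis within about 0.5 mm, and the lip edges put the centre line about 1 mm further in +x. I shift 0.8 mm and lower in guarded steps.

```bash
python3 -m jog '-0.8 0 35 0 0 -0.004 5;0 0 35 0 0 -0.003 5;0 0 6 0 0 0 5;0 0 4 0 0 0 5;0 0 3 0 0 0 5;0 0 3 0 0 0 5;0 0 0 0 0 0 5'
```

```text
time_s: 14.05
position: [0.5633, 0.0028, 0.0904]
tcp_rot: [[-0.989, -0.149, 0.002], [-0.149, 0.989, -0.0], [-0.002, -0.001, -1.0]]
force: [-0.0, -0.4, -1.9]
opening: 0.203
grasp_force: 30.0
```

```bash
python3 -m jog '0 0 3 0 0 0 5;0 0 3 0 0 0 5;0 0 0 0 0 0 5'; python3 -m jog '0 0 3 0 0 0 5;0 0 3 0 0 0 5;0 0 0 0 0 0 5'
```

```text
time_s: 14.42
position: [0.5629, 0.003, 0.0837]
tcp_rot: [[-0.989, -0.149, 0.001], [-0.149, 0.989, -0.0], [-0.001, -0.0, -1.0]]
force: [-0.7, -0.1, -2.4]
opening: 0.207
grasp_force: 30.0
time_s: 14.8
position: [0.5629, 0.0029, 0.0776]
tcp_rot: [[-0.989, -0.149, 0.001], [-0.149, 0.989, -0.0], [-0.001, -0.0, -1.0]]
force: [1.0, 0.6, -1.4]
opening: 0.206
grasp_force: 30.0
```

```bash
python3 -m jog '0 0 3 0 0 0 5;0 0 3 0 0 0 5;0 0 0 0 0 0 5'; python3 -m jog '0 0 1 0 0 0 5;0 0 1 0 0 0 5;0 0 0 0 0 0 5'; python3 -m jog '0 0 1 0 0 0 5;0 0 0 0 0 0 5'
```

```text
time_s: 15.18
position: [0.5629, 0.0029, 0.0717]
tcp_rot: [[-0.989, -0.149, 0.001], [-0.149, 0.989, -0.0], [-0.001, -0.0, -1.0]]
force: [0.2, -0.4, -2.7]
opening: 0.204
grasp_force: 30.0
time_s: 15.55
position: [0.5631, 0.0029, 0.0699]
tcp_rot: [[-0.989, -0.149, 0.001], [-0.149, 0.989, -0.0], [-0.001, -0.0, -1.0]]
force: [0.7, 0.8, -2.1]
opening: 0.204
grasp_force: 30.0
time_s: 15.8
position: [0.5632, 0.0029, 0.069]
tcp_rot: [[-0.989, -0.149, 0.001], [-0.149, 0.989, -0.0], [-0.001, -0.0, -1.0]]
force: [0.3, -0.1, -2.2]
opening: 0.207
grasp_force: 30.0
```

```bash
python3 -m jog '0 0 1 0 0 0 5;0 0 0 0 0 0 5'; python3 -m jog '0 0 1 0 0 0 5;0 0 0 0 0 0 5';  python3 -m jog '0 0 1 0 0 0 5;0 0 0 0 0 0 5'
```

```text
time_s: 16.05
position: [0.5633, 0.0029, 0.0683]
tcp_rot: [[-0.989, -0.149, 0.002], [-0.149, 0.989, -0.0], [-0.002, -0.001, -1.0]]
force: [-0.2, 0.0, 0.6]
opening: 0.202
grasp_force: 30.0
time_s: 16.3
position: [0.5635, 0.0029, 0.0683]
tcp_rot: [[-0.989, -0.149, 0.002], [-0.149, 0.989, -0.0], [-0.002, -0.001, -1.0]]
force: [-2.5, -0.0, 6.2]
opening: 0.207
grasp_force: 30.0
time_s: 16.55
position: [0.5636, 0.0029, 0.0682]
tcp_rot: [[-0.989, -0.149, 0.003], [-0.149, 0.989, -0.001], [-0.003, -0.001, -1.0]]
force: [-2.9, 0.7, 13.2]
opening: 0.207
grasp_force: 30.0
```

Floor contact is at TCP z = 0.0683, so the bolt origin is 62.3 mm ahead of the TCP. I raise about 1 mm and slide towards the notch.

```bash
python3 -m jog '0 0 -3 0 0 0 5;0 0 0 0 0 0 5'; python3 -m jog '0 8 0 0 0 0 5;0 8 0 0 0 0 5;0 8 0 0 0 0 5;0 0 0 0 0 0 5'; python3 -m jog '0 6 0 0 0 0 5;0 6 0 0 0 0 5;0 0 0 0 0 0 5'
python3 - <<'E'
from h import *
T=np.array(read_state()["position"]); print("rel notch: v",(T-N)@bx*1e3,"s",(T-N)@by*1e3)
E
```

```text
time_s: 16.8
position: [0.5633, 0.0029, 0.0689]
tcp_rot: [[-0.989, -0.149, 0.002], [-0.149, 0.989, -0.0], [-0.002, -0.001, -1.0]]
force: [-0.6, -0.3, -3.3]
opening: 0.206
grasp_force: 30.0
time_s: 17.3
position: [0.5592, 0.0276, 0.0688]
tcp_rot: [[-0.989, -0.15, 0.001], [-0.15, 0.989, -0.0], [-0.001, -0.0, -1.0]]
force: [-0.9, -0.6, -2.9]
opening: 0.202
grasp_force: 30.0
time_s: 17.68
position: [0.5576, 0.0389, 0.069]
tcp_rot: [[-0.989, -0.149, 0.001], [-0.149, 0.989, -0.0], [-0.001, -0.0, -1.0]]
force: [-0.2, 0.2, -2.0]
opening: 0.202
grasp_force: 30.0
rel notch: v 1.0938782137313938 s -15.90416231973149
```

```bash
python3 -m jog '0 5 0 0 0 0 5;0 5 0 0 0 0 5;0 0 0 0 0 0 5'; python3 -m jog '0 2 0 0 0 0 5;0 2 0 0 0 0 5;0 0 0 0 0 0 5'
python3 - <<'E'
from h import *
d=capture("top");e=capture("side")
for c in("top","side"): print([(np.round(o["at"],4).tolist(),round(o["conf"],2)) for o in place_of(c,"notch")])
s=read_state();T=np.array(s["position"]); print("rel notch: v",(T-N)@bx*1e3,"s",(T-N)@by*1e3,s["joint_positions"][5])
E
```

```text
time_s: 18.05
position: [0.5561, 0.0488, 0.069]
tcp_rot: [[-0.989, -0.149, 0.001], [-0.149, 0.989, -0.0], [-0.001, -0.0, -1.0]]
force: [0.4, -0.4, -3.0]
opening: 0.201
grasp_force: 30.0
time_s: 18.42
position: [0.5557, 0.0524, 0.069]
tcp_rot: [[-0.989, -0.149, 0.001], [-0.149, 0.989, -0.0], [-0.001, -0.0, -1.0]]
force: [0.0, 1.0, -1.8]
opening: 0.207
grasp_force: 30.0
[([0.5544, 0.0536, 0.0337], 0.51)]
[]
rel notch: v 1.2506265990017957 s -2.4673359795588095 -104.643705846297
```

```bash
for i in 1 2; do python3 -m jog '0 1.5 0 0 0 0 5;0 0 0 0 0 0 5' | grep -E "pos|^force"; done
```

```text
position: [0.5555, 0.0539, 0.069]
force: [-1.0, -0.1, -1.8]
position: [0.5553, 0.0554, 0.069]
force: [0.4, 1.0, -3.3]
```

```bash
python3 -m jog '0 1 0 0 0 0 5;0 0 0 0 0 0 5' | grep -E "pos|^force"; python3 -m jog '0 1 0 0 0 0 5;0 0 0 0 0 0 5' | grep -E "pos|^force"
```

```text
position: [0.5552, 0.0563, 0.069]
force: [-0.4, -0.6, -2.5]
position: [0.555, 0.0573, 0.069]
force: [0.8, -0.5, -2.1]
```

```bash
python3 -m jog '0 1 0 0 0 0 5;0 0 0 0 0 0 5' | grep -E "pos|^force"; python3 -m jog '0 0.7 0 0 0 0 5;0 0 0 0 0 0 5' | grep -E "pos|^force"
```

```text
position: [0.555, 0.0577, 0.069]
force: [0.2, -3.0, -2.2]
position: [0.555, 0.058, 0.069]
force: [-0.0, -5.0, -2.8]
```

Contact with the notch's end came at y ≈ 0.0577, so the notch estimate was right. I back off to home and turn the head clockwise.

```bash
python3 -m jog '0 -4 0 0 0 0 5;0 0 0 0 0 0 5;0 0 0 0 0 0.157 5;0 0 0 0 0 0.157 5;0 0 0 0 0 0.157 5;0 0 0 0 0 0 5'; python3 -m jog '0 0 0 0 0 0.157 5;0 0 0 0 0 0.157 5;0 0 0 0 0 0.157 5;0 0 0 0 0 0.157 5;0 0 0 0 0 0 5';python3 -c "
from h import *
print(read_state()['moment'])"
```

```text
time_s: 20.88
position: [0.5552, 0.0554, 0.0689]
tcp_rot: [[-0.949, 0.315, 0.001], [0.315, 0.949, 0.0], [-0.001, 0.001, -1.0]]
force: [0.3, 0.3, -2.4]
opening: 0.206
grasp_force: 30.0
time_s: 21.5
position: [0.5553, 0.0552, 0.069]
tcp_rot: [[-0.585, 0.811, 0.001], [0.811, 0.585, 0.0], [-0.001, 0.001, -1.0]]
force: [0.2, -0.1, -1.9]
opening: 0.204
grasp_force: 30.0
[ 0.015  -0.0006 -0.0394]
```

```bash
python3 -m jog '0 0 0 0 0 0.157 5;0 0 0 0 0 0.157 5;0 0 0 0 0 0.157 5;0 0 0 0 0 0 5';python3 -c "
from h import *
s=read_state();R=s['tcp_rot'];print(s['moment'],np.degrees(np.arctan2(R[1,0],R[0,0])))
T=np.array(s['position']); print('rel notch v,s',(T-N)@bx*1e3,(T-N)@by*1e3)"
```

```text
time_s: 22.0
position: [0.5553, 0.0551, 0.069]
tcp_rot: [[-0.155, 0.988, 0.001], [0.988, 0.155, -0.0], [-0.0, 0.001, -1.0]]
force: [-0.2, 0.4, -2.3]
opening: 0.2
grasp_force: 30.0
[-0.1363  0.0527  0.0089] 98.8948357102614
rel notch v,s 1.202847749006801 0.3999814497407053
```

The head is turned to 98.9°, with s = 0.4 mm. I set the bolt on the floor, release, and confirm it with the wrist and fixed cameras.

```bash
python3 -m jog '0 0 1.2 0 0 0 5;0 0 0 0 0 0 5;0 0 0 0 0 0 87;0 0 0 0 0 0 87;0 0 0 0 0 0 87;0 0 0 0 0 0 87;0 0 0 0 0 0 87'
python3 - <<'E'
from h import *
s=read_state();T=np.array(s["position"]);R=np.array(s["tcp_rot"])
for nm in("wrist","top","side"):
    d=capture(nm); m=knobmask(d); h=hull(d,T,R,0,0,0); lo=h.min(0).astype(int)-12;hi=h.max(0).astype(int)+12
    y,x=np.nonzero(m[max(0,lo[1]):hi[1],max(0,lo[0]):hi[0]]); x=x+max(0,lo[0]);y=y+max(0,lo[1])
    print(nm,"red bbox",x.min(),x.max(),y.min(),y.max(),"model",h.min(0).round(1),h.max(0).round(1))
    print([(np.round(o["at"],4).tolist(),round(o["conf"],2)) for o in place_of(nm,"stem")][:4])
E
```

```text
time_s: 22.88
position: [0.5554, 0.055, 0.0678]
tcp_rot: [[-0.15, 0.989, 0.002], [0.989, 0.15, -0.0], [-0.0, 0.001, -1.0]]
force: [0.2, 0.4, 1.3]
opening: 0.687
grasp_force: 0.0
wrist red bbox 269 369 230 336 model [268.1 229.9] [370.  337.5]
[([0.5543, 0.0553, 0.0892], 0.7)]
top red bbox 240 252 239 252 model [235.7 235.7] [253.5 254.3]
[([0.5539, 0.0567, 0.0943], 0.7), ([0.4892, -0.4059, 0.0193], 0.58), ([0.4801, -0.7267, 0.0346], 0.57)]
side red bbox 289 310 289 320 model [289.1 298. ] [312.1 321.3]
[([0.5549, 0.0548, 0.0917], 0.95), ([0.475, -0.7239, 0.0397], 0.72), ([0.487, -0.4089, 0.0222], 0.45)]
```

```bash
python3 -m jog '0 0 0 0 0 0 87;0 0 0 0 0 0 87;0 0 8 0 0 0 87;0 0 6 0 0 0 87;0 0 0 0 0 0 87' ; python3 -m jog '0 0 5 0 0 0 87;0 0 4 0 0 0 87;0 0 3 0 0 0 87;0 0 0 0 0 0 87'
```

```text
time_s: 23.8
position: [0.5547, 0.055, 0.0529]
tcp_rot: [[-0.15, 0.989, -0.0], [0.989, 0.15, -0.0], [-0.0, -0.0, -1.0]]
force: [0.6, 0.8, 0.0]
opening: 1.004
grasp_force: 0.0
time_s: 24.3
position: [0.5552, 0.055, 0.0415]
tcp_rot: [[-0.15, 0.989, 0.001], [0.989, 0.15, -0.0], [-0.0, 0.001, -1.0]]
force: [0.5, -0.0, -0.3]
opening: 1.003
grasp_force: 0.0
```

```bash
python3 -m jog '0 0 0 0 0 0 35;0 0 0 0 0 0 35;0 0 0 0 0 0 35;0 0 0 0 0 0 35;0 0 0 0 0 0 35;0 0 0 0 0 0 35'
```

```text
time_s: 25.05
position: [0.5556, 0.055, 0.0419]
tcp_rot: [[-0.15, 0.989, 0.002], [0.989, 0.15, -0.0], [-0.001, 0.002, -1.0]]
force: [-0.3, -0.0, -0.1]
opening: 0.592
grasp_force: 30.0
```

```bash
python3 -m jog '0 0 0.9 0 0 0.15 35;0 0 0.9 0 0 0.15 35;0 0 0.9 0 0 0.15 35;0 0 0.9 0 0 0.15 35;0 0 0 0 0 0 35'; python3 -c "
from h import *
s=read_state();R=s['tcp_rot'];print(s['moment'],np.degrees(np.arctan2(R[1,0],R[0,0])),s['joint_positions'][5])"
```

```text
time_s: 25.68
position: [0.5553, 0.0551, 0.0389]
tcp_rot: [[0.436, 0.9, 0.001], [0.9, -0.436, -0.0], [0.001, 0.001, -1.0]]
force: [-0.7, -0.2, 5.8]
opening: 0.59
grasp_force: 30.0
[-0.0516  0.3418 -0.0398] 64.16911062537878 20.020094221736684
```

```bash
python3 -m jog '0 0 0.5 0 0 0.15 35;0 0 0.5 0 0 0.15 35' >/dev/null; python3 -c "
from h import *
s=read_state();R=s['tcp_rot'];print(s['moment'],s['force'],s['position'],np.degrees(np.arctan2(R[1,0],R[0,0])),s['joint_positions'][5])"; python3 -m jog '0 0 0.5 0 0 0.15 35;0 0 0.5 0 0 0.15 35' ; python3 -c "
from h import *
s=read_state();R=s['tcp_rot'];print(s['moment'],np.degrees(np.arctan2(R[1,0],R[0,0])),s['joint_positions'][5])"
```

```text
[-0.0023  0.2266  0.1813] [-0.9701  0.7966  0.987 ] [0.5552 0.055  0.0374] 46.80893135644028 37.39929221079127
time_s: 26.18
position: [0.5551, 0.0551, 0.0362]
tcp_rot: [[0.869, 0.494, 0.001], [0.494, -0.869, -0.0], [0.001, 0.001, -1.0]]
force: [-0.9, 0.7, 1.3]
opening: 0.588
grasp_force: 30.0
[0.1038 0.1727 0.2236] 29.62815655328635 54.58320844369711
```

```bash
python3 -m jog '0 0 0.5 0 0 0.12 35;0 0 0.3 0 0 0.1 35' >/dev/null; cat > m.py <<'E'
from h import *
s=read_state();R=s['tcp_rot'];print(s['time_s'],s['moment'],s['force'],s['position'],np.degrees(np.arctan2(R[1,0],R[0,0])),s['joint_positions'][5])
E
python3 m.py; python3 -m jog '0 0 0 0 0 0.08 35;0 0 0 0 0 0 35' >/dev/null; python3 m.py;  python3 -m jog '0 0 0 0 0 0.08 35;0 0 0 0 0 0 35' >/dev/null; python3 m.py
```

```text
26.425 [0.1098 0.24   0.2063] [-0.2481  0.4442  1.9835] [0.5551 0.0552 0.0354] 17.11362916418223 67.0974541701764
26.675 [ 0.1184  0.2898 -0.0096] [0.4467 0.8825 1.887 ] [0.5551 0.0552 0.0355] 12.711659781315829 71.47927319172182
26.925 [0.2245 0.2482 0.0401] [-1.2129  1.1618  1.2135] [0.5551 0.0552 0.0354] 8.173871115969929 76.0113604051172
```

```bash
python3 -m jog '0 0 0 0 0 0.12 35' >/dev/null; python3 m.py; python3 -m jog '0 0 0 0 0 0.12 35' >/dev/null; python3 m.py;  python3 -m jog '0 0 0 0 0 0.12 35' >/dev/null; python3 m.py
```

```text
27.05 [0.2777 0.2946 0.6643] [-0.404   1.0701  3.302 ] [0.5552 0.0551 0.0354] 1.2492517613787186 82.97175416339749
27.175 [0.1635 0.2413 0.7157] [-0.4418  0.8706  2.0329] [0.5552 0.055  0.0355] -5.566593379867102 89.8329206479999
27.3 [-0.0046  0.2394 -0.0648] [-0.5019  0.1617  3.341 ] [0.5553 0.0549 0.0355] -12.52857082698065 96.774313608049
```

Moment rose to about 0.7 N m, which fits the end stop, and then slipped. I release, back off, and measure the knob height, its mark and the stem's yaw in the images.

```bash
python3 -m jog '0 0 0 0 0 0 87;0 0 0 0 0 0 87;0 0 0 0 0 0 87;0 0 0 0 0 0 87;0 0 0 0 0 0 87;0 0 0 0 0 0 87;0 0 -20 0 0 0 87;0 0 -30 0 0 0 87;0 0 -40 0 0 0 87;0 0 0 0 0 0 87'
python3 - <<'E'
from h import *
s=read_state();T=np.array(s["position"]);R=np.array(s["tcp_rot"])
d=capture("wrist"); np.savez("k.npz",**d,T=T,Rt=R); m=knobmask(d)
P=np.array([.5553,.0551,.006])
for dz in(0,-.0045,-.009,-.0105):
    h=np.vstack([proj(d,P+np.c_[.026*np.cos(a),.026*np.sin(a),0*a+z+dz]) for a in[np.linspace(0,6.28,90)] for z in(.036,.062)])
    print(dz,h.min(0).round(1),h.max(0).round(1))
lo=h.min(0).astype(int)-15;hi=h.max(0).astype(int)+15
y,x=np.nonzero(m[lo[1]:hi[1],lo[0]:hi[0]]);print("red",x.min()+lo[0],x.max()+lo[0],y.min()+lo[1],y.max()+lo[1])
# stem: rectified at stem-top plane, ascii dump of classes
w=rect(d,.006+.104,P[0]-.034,P[0]+.034,P[1]-.034,P[1]+.034,600)[:,:,::-1].astype(int)
for r in w: print("".join("R" if (p[0]>90 and p[0]>2.2*p[1]) else ("W" if p.min()>150 else ("g" if p.min()>70 else ".")) for p in r))
for n in ("stem","bolt","notch"): print(n,[(np.round(o["at"],4).tolist(),round(o["conf"],2)) for o in place_of("wrist",n)])
E
```

```text
time_s: 28.55
position: [0.5578, 0.0548, 0.1284]
tcp_rot: [[0.976, -0.217, 0.009], [-0.217, -0.976, -0.001], [0.009, -0.001, -1.0]]
force: [-0.1, 0.0, -0.7]
opening: 1.003
grasp_force: 0.0
0 [281.4 209.9] [360.  292.7]
-0.0045 [282.  208.6] [359.3 290. ]
-0.009 [282.7 207.4] [358.6 287.3]
-0.0105 [282.9 206.9] [358.4 286.5]
red 284 357 210 294
WWWWWWWWWWgggggRRRRRRRRRRRRRRRRRgWWWWWWW
WWWWWWWWWWWgggRRRRRRRRRRRRRRRRRRRWWWWWWW
WWWWWWWWWWWggRRRRRRRRRRRRRRRRRRRRWWWWWWW
WWWWWWWWWWWg.RRRRRRRRRRRRRRRRRRRRgWWWWWW
WWWWWWWWWWWgRRRRRRRRRRRRRRRRRRRRRRWWWWWW
WWWWWWWWWWWgRRRRRRRRRRRRRRRRRRRRRRgWWWWW
WWWWWWWWWWW.RRRRRRRRRRRRRRRRRRRRRRgWWWWW
WWWWWWWWWWWRRRRRRRRRgRRRRRRRRRRRRRRWWWWW
WWWWWWWWWWgRRRRRRRRggggRRRRRRRRRRRRgWWgg
WWWWWWWWWWgRRRRRRRRggggggRRRRRRRRRRgggWW
WWWWWWWWWWgRRRRRRRgggggggggRRRRRRRRgWWWW
WWWWWWWWWWRRRRRRRRggggggggggRRRRRRRWWWWW
WWWWWWWWWWgRRRRRR.ggggggggggRRRRRRRWWWWW
WWWWgggggggRRRRRRgggggggggggRRRRRRgWWWWW
ggggggWWWWWRRRRR.gggggggggggRRRRRRgWWWWW
WWWWWWWWWWWgRRRRggggggggggggRRRRRRWWWWWg
WWWWWWWWWWWWRRRRggggggggggggRRRRRRg.....
WWWWWWWWWWWWgRR.ggggggggggg.RRRRRR......
WWWWWWWWWWWWgRRg
[... 274 characters left out ...]
.............gggg.gggg...............
...................ggggg................
.....................ggg................
........................................
........................................
........................................
...............g........................
..............g.........................
.............g..........................
............g...........................
...........g............................
..........g.............................
.........g..............................
.......gg...............................
........................................
stem [([0.5568, 0.0546, 0.0935], 0.78)]
bolt [([0.5606, 0.0546, 0.0117], 0.68)]
notch []
```

```bash
python3 - <<'E'
from h import *
d=dict(np.load("k.npz")); P=np.array([.5553,.0551,.006])
w=rect(d,.110,P[0]-.02,P[0]+.02,P[1]-.02,P[1]+.02,1000)[:,:,::-1].astype(int)
g=w.min(2)
for r in g: print("".join(chr(48+min(9,v//26)) if True else "" for v in r))
E
```

```text
666311111111111112333333321111111111111
666210111111111112333333333211111111110
665211111111111123333333333332111111011
665111111111111123333333333333321111111
663011111111111133333333333333332111111
664111111111111233333333333333331111111
665111111111111333333333333333331111111
544211111111112333333333333333331111111
555411111111113333333333333333331111111
666511111111123333333333333333331001111
666621111111133444333333333333331111111
666641111111134454443333333333321111101
666652111111234555454433333333321111111
666664111111344555555544333333321111111
666666211112345555544554444333321111101
666666411112445543222345554443321111111
666666511113455311011113455544321111110
666666531123454111111111245555421111111
666665542124541111111111135555411111111
544321111134531111111111125554301011111
100011001244521111011111014554111101011
100101001345421111111011114543111110111
010001111445421111111111114542111110010
110100112455521111111111114431011011101
100101003454531111111111135410000001011
110101012455542111111111144310000000100
111111111234454211110111354200001011111
111111111112344431111123443101001010111
111111111111123444333445542100001000000
111111111111111234455555431110000000110
111111111111111112344555421110000010010
111111111111111111123444311111011100101
111111111111111111111133211101010000100
111111111111111111111111111101110011110
111111111111111111111111111111100100111
111111111111111111111111111011111000000
111111111111111111111111111100001100110
111111111123111111111111110010000101010
111111111242111111111111111101000101100
111111112421111111111111111001001110000
```

The stem's top face is at about -23° world yaw, so the head stands ~31° beyond square. The numbers fit the knob reaching its stop and the tool then dragging the head past its own stop. I regrip the knob, loosen it counter-clockwise (which also brings the head back), square the head by the stem, and tighten again, stopping at the torque rise.

```bash
python3 m.py; python3 -m jog '0 0 40 0 0 0 87;0 0 30 0 0 0 87;0 0 15 0 0 0 87;0 0 7 0 0 0 87;0 0 0 0 0 0 35;0 0 0 0 0 0 35;0 0 0 0 0 0 35;0 0 0 0 0 0 35;0 0 0 0 0 0 35;0 0 0 0 0 0 35'; python3 m.py
for i in 1 2 3; do python3 -m jog '0 0 -0.6 0 0 -0.1 35' >/dev/null; python3 m.py; done
```

```text
28.75 [-0.0505  0.2111 -0.0201] [-0.1905 -0.0495 -0.3364] [0.5541 0.0551 0.1242] -12.550278190463876 96.73832513407984
time_s: 30.0
position: [0.5557, 0.0548, 0.0338]
tcp_rot: [[0.976, -0.217, 0.002], [-0.217, -0.976, -0.001], [0.002, -0.0, -1.0]]
force: [-1.3, -0.4, 3.2]
opening: 0.592
grasp_force: 30.0
30.0 [-0.1631  0.273  -0.0223] [-1.3308 -0.3971  3.1793] [0.5557 0.0548 0.0338] -12.545066992578434 96.74034341512937
30.125 [-0.1408  0.2912 -0.1202] [-0.2927  0.087   4.4431] [0.5557 0.0548 0.0345] -6.698720843941786 90.87750328562107
30.25 [-0.0972  0.2387 -0.1273] [-0.927   0.4068  4.4531] [0.5557 0.0549 0.035 ] -0.9387843157537931 85.115625823848
30.375 [-0.1134  0.2782 -0.1393] [ 0.0641 -0.1591  4.5325] [0.5557 0.0549 0.0357] 4.782558393822956 79.38761754168982
```

```bash
for i in 1 2 3 4; do python3 -m jog '0 0 -0.8 0 0 -0.13 35;0 0 -0.8 0 0 -0.13 35' >/dev/null; python3 m.py; done
```

```text
30.625 [-0.1153  0.1909 -0.1879] [-0.5724 -0.2961  4.2025] [0.5557 0.055  0.0372] 19.722102172189942 64.44398614239418
30.875 [-0.1243  0.1325 -0.2169] [-0.2727  0.0605  3.5962] [0.5557 0.055  0.0387] 34.61269969927723 49.54774892634395
31.125 [-0.1222  0.1786 -0.2007] [-0.5883  0.4604  3.756 ] [0.5557 0.0551 0.0404] 49.50587054785531 34.65178616890171
31.375 [-0.109   0.2148 -0.1528] [-0.8031  0.7658  4.0621] [0.5556 0.0551 0.042 ] 64.40451256795203 19.753321507699074
```

```bash
python3 -m jog '0 0 0 0 0 0 87;0 0 0 0 0 0 87;0 0 0 0 0 0 87;0 0 0 0 0 0 87;0 0 -20 0 0 0 87;0 0 -35 0 0 0 87;0 0 -30 0 0 0 87;0 0 0 0 0 0 87;0 0 0 0 0 0 87' >/dev/null
cat > stem.py <<'E'
from h import *
import sys
s=read_state();d=capture("wrist"); print(s["time_s"],s["position"]); np.savez("k2.npz",**d); P=np.array([.5555,.0551,.006])
for z in (.110,):
  w=rect(d,z,P[0]-.02,P[0]+.02,P[1]-.02,P[1]+.02,1000)[:,:,::-1].astype(int); g=w.min(2)
  for r in g: print("".join(chr(48+min(9,v//26)) for v in r))
E
python3 stem.py
```

```text
32.5 [0.5546 0.0551 0.126 ]
011110101001101101101138999999998888888
110111011101111111110028999988888888899
111001011101111001011004899999999999999
010110011001101111111110599999999999999
101111110110111001110101189999999999999
111121111111011011100100169999999999999
101233222110110111010111138999999999999
111333333321111111100101017999999999999
112333333333321101111100115999999999999
112333333333333222000101112899999999999
023333333333333344320110100489988877877
123333333333333444443210010178865555554
233333333333333444444432110155554455567
233333333333334444444444321245567888888
333333333333334444444444443478888999999
333333333333344443211113444446899999988
333333333333344421001111134444478888888
333333333333444310111110113444458999999
333333333333444101100101112444469999999
333333333334443111111010101344589999998
123333333334442111111111111344698999898
012333333344442111101111110244889888888
111123333344442100011100001346888888888
100111333444443110011001100348888888887
111001123444444111111010112458765326778
111000112344444311101110113421111117888
101000011123444431111110134311111117888
111111110010234444221123444211111116888
100111101111112344444444443111111116788
000010010101000123444444442111111126888
011010111111101101234444431111111127888
101111000010010110112344421110111116888
110011110011110111111123211111111116888
111001111111001001111111111111111126888
100000000110011111111111111111111126888
101000001010011111111111111111111117888
001000000011011111111111111111111117888
000000000000011111111111111111111116888
000010000011111111111111101111111116888
000000000010111111111011111111111126888
```

The stem is still at about -23°, with the knob nearly loose again. So the head was forced past its stop and is wedged. I turn it back counter-clockwise with the knob against its lower stop.

```bash
python3 -m jog '0 0 35 0 0 0 87;0 0 30 0 0 0 87;0 0 15 0 0 0 87;0 0 4 0 0 0 87;0 0 0 0 0 0 35;0 0 0 0 0 0 35;0 0 0 0 0 0 35;0 0 0 0 0 0 35;0 0 0 0 0 0 35;0 0 0 0 0 0 35'|grep -E "pos|force|open"; python3 m.py
for i in 1 2 3; do python3 -m jog '0 0 0 0 0 -0.12 35' >/dev/null; python3 m.py; done
```

```text
position: [0.5556, 0.055, 0.0429]
force: [0.1, -0.1, 3.2]
opening: 0.59
grasp_force: 30.0
33.8 [-0.0922  0.1385  0.0382] [ 0.1015 -0.1087  3.2462] [0.5556 0.055  0.0429] 64.22342472474622 19.96606056430717
33.925 [-0.1678  0.071  -0.456 ] [-0.2364 -0.1515  1.9433] [0.5556 0.0551 0.0429] 71.17957145782098 12.97059649518765
34.05 [-0.0667  0.0373 -0.5486] [ 0.1142 -0.1926  0.5774] [0.5555 0.0551 0.0427] 78.02910414444317 6.094026342087885
34.175 [-0.1559 -0.1831  0.1536] [ 1.8072 -0.2633 -6.3296] [0.5555 0.055  0.0426] 85.0028438932922 -0.846933648031606
```

```bash
python3 -m jog '0 0 0 0 0 0 87;0 0 0 0 0 0 87;0 0 0 0 0 0 87;0 0 0 0 0 0 87;0 0 -20 0 0 -0.08 87;0 0 -35 0 0 -0.08 87;0 0 -30 0 0 -0.075 87;0 0 0 0 0 0 87;0 0 0 0 0 0 87' >/dev/null;python3 m.py;python3 stem.py
```

```text
35.3 [-0.0964  0.0398  0.0456] [-0.0615  0.5011 -0.3583] [0.5546 0.0551 0.127 ] 98.26602777450418 -14.078334902433038
35.3 [0.5546 0.0551 0.127 ]
122223333332222222222234677889999999999
122123222222223335677899999999999999999
111111111134578899999999999999999999999
111111100111148999999999999999999999999
101011110111015899999999999999999999999
111011111110011258999999999999999999999
011101111111110113899999999999999999999
110000111111111011489999999999999999999
101111111100110111048999999999999999999
010011011111001100103899999999999888766
111110101101111011111489998888766688788
111101101111111111101126667667767899999
101111111223444444443333445689999999998
011111223334444444444444444468999999999
111223333334444444433344444468999999999
233333333334444432111112444469999999988
333333333334444211111101234468999988988
333333333334443101111101124468999899899
333333333334442101111011113469999999999
333333333334440110001010002469999999999
333333333334431111010101001469999999999
333333333334431110111011112479999999999
333333333334431111001110112479999999999
333333333334441111111101113479999999999
333333333334443111111111124479999999999
333333333334444211110111234479999999998
333333333334444431110112444478899888887
333333333334444444333344444465677788899
333333333334444444444444444478899999999
333333333333333333443444444589999999999
112222222222222222222222378899999999999
111010011111110110110011699999999999999
101111101111010111001103899999999999999
111111111011000011101127999999999999999
011010010101111110111169999999999999999
111111000011111001111189999999999999999
111110110111011110001289999999999999999
111110111111111101112789999999999988888
110000100111101110278999999888766777888
111011010111011012699887665322113788888
```

The stem now sits at about +2° world, which is roughly 96° of turn. The head is back on its normal side of the stop. I regrip the knob and tighten with torque checks, stopping at the first clear rise.

```bash
python3 -m jog '0 0 35 0 0 0 87;0 0 30 0 0 0 87;0 0 15 0 0 0 87;0 0 4.5 0 0 0 87;0 0 0 0 0 0 35;0 0 0 0 0 0 35;0 0 0 0 0 0 35;0 0 0 0 0 0 35;0 0 0 0 0 0 35;0 0 0 0 0 0 35'|grep -E "pos|force|open"; python3 m.py
for i in 1 2 3 4; do python3 -m jog '0 0 0.9 0 0 0.14 35;0 0 0.9 0 0 0.14 35' >/dev/null; python3 m.py; done
```

```text
position: [0.5555, 0.0549, 0.0434]
force: [-0.9, -0.3, 1.8]
opening: 0.588
grasp_force: 30.0
36.6 [-0.0667  0.1929 -0.0108] [-0.8951 -0.3176  1.8119] [0.5555 0.0549 0.0434] 98.32012033559919 -14.129001107676126
36.85 [-0.0895  0.1458  0.1087] [-0.6072  0.1308  3.391 ] [0.5556 0.0549 0.0416] 82.04683727402664 2.159550753282677
37.1 [-0.1673  0.1928  0.0787] [-1.9021 -0.1299  3.3751] [0.5557 0.0549 0.0399] 66.01306812772485 18.198105303441753
37.35 [-0.1994  0.2303  0.1334] [-0.6531 -1.2387  5.0526] [0.5558 0.0548 0.0382] 49.98122236633447 34.23722072864446
37.6 [-0.0787  0.2598  0.1439] [ 0.0199 -0.1379  5.8609] [0.5558 0.0547 0.0366] 33.94415015658915 50.27613819109533
```

```bash
for a in 1 2; do python3 -m jog '0 0 0.5 0 0 0.1 35' >/dev/null; python3 m.py; done; python3 -m jog '0 0 0.2 0 0 0.04 35' >/dev/null; python3 m.py
```

```text
37.725 [-0.1819  0.276   0.2049] [-0.3883 -0.8839  4.5807] [0.5559 0.0547 0.0361] 28.2827526509698 55.94051165823399
37.85 [-0.1389  0.2688  0.2269] [-0.6755  0.1383  5.8964] [0.5558 0.0547 0.0356] 22.56955944236814 61.65654448042631
37.975 [-0.1539  0.3313  0.1828] [-1.4188 -0.1831  6.7386] [0.5559 0.0547 0.0355] 20.374501225806156 63.85187470814301
```

```bash
python3 -m jog '0 0 0 0 0 0.035 35' >/dev/null; python3 m.py
```

```text
38.1 [-0.0995  0.3649  0.4648] [-1.6368  0.2183  6.8448] [0.5559 0.0547 0.0356] 18.435744340774907 65.80510008963242
```

Moment rose sharply to 0.46 N m at 1.39 rad, which is the end stop. I release, back away and check.

```bash
python3 -m jog '0 0 0 0 0 0 87;0 0 0 0 0 0 87;0 0 0 0 0 0 87;0 0 0 0 0 0 87;0 0 0 0 0 0 87;0 0 -20 0 0 0 87;0 0 -35 0 0 0 87;0 0 -37 0 0 0 87;0 0 0 0 0 0 87;0 0 0 0 0 0 87;0 0 0 0 0 0 87' >/dev/null;python3 m.py;python3 stem.py
python3 - <<'E'
from h import *
d=capture("wrist"); m=knobmask(d); P=np.array([.5555,.0551,.006])
a=np.linspace(0,6.28,90)
for dz in(0,-.009):
    h=np.vstack([proj(d,P+np.c_[.026*np.cos(a),.026*np.sin(a),0*a+z+dz]) for z in(.036,.062)]); print(dz,h.min(0).round(1),h.max(0).round(1))
lo=h.min(0).astype(int)-15;hi=h.max(0).astype(int)+15
y,x=np.nonzero(m[lo[1]:hi[1],lo[0]:hi[0]]);print("red",x.min()+lo[0],x.max()+lo[0],y.min()+lo[1],y.max()+lo[1])
capture("top");capture("side")
for n in("notch","lemon","garlic","mug","stem"):
  for c in("wrist","top","side"): print(n,c,[(np.round(o["at"],4).tolist(),round(o["conf"],2)) for o in place_of(c,n)][:2])
E
```

```text
39.475 [-0.0712  0.1462 -0.0285] [-0.4428 -0.9226  0.1923] [0.5541 0.0551 0.1254] 18.385193834419614 65.80171556112585
39.475 [0.5541 0.0551 0.1254]
111111111322222212211111111111110146555
111111111333333333333332111111111124454
111111112333333333333333111111111125776
111111112333333333333333211111111126886
111111112333333333333333311101111125786
111111112333333333333333321111111015666
111111112333333333333333331111111115666
111110112333333333333333332011111115666
111111112333333333333333333111111114666
111111113333333333333333333211111125666
111111113333333333333333333311111156666
111111113333333333333333333321111266666
001111113333444444444444333331110466655
111111113333455455554444444443111333221
111111113333455555555455555553111111111
111111112333555554332234555553111111111
111111102333455532111111345553111111111
111111112333455311111111134543111111111
110111111334454111111111114443111111111
101101111334453111111111112542111111111
000111111234451111111111111442111111111
111111111234441111111111111442111111111
110110111234441111111111111442111111111
0000101111344421110111111114421
[... 758 characters left out ...]
 [([0.5558, 0.0555, 0.0314], 0.57)]
notch side [([0.5544, 0.0525, 0.0365], 0.55), ([0.542, -0.5163, 0.001], 0.44)]
lemon wrist [([0.7313, -0.0275, 0.0278], 0.72)]
lemon top [([0.7282, -0.0255, 0.0239], 0.62)]
lemon side [([0.7262, -0.0273, 0.024], 0.87)]
garlic wrist [([0.559, 0.0582, 0.0106], 0.31)]
garlic top []
garlic side [([0.6874, 0.2025, 0.0256], 0.62), ([0.521, -0.2665, 0.0004], 0.41)]
mug wrist []
mug top [([0.5444, -0.5159, -0.002], 0.66)]
mug side [([0.5452, -0.5156, 0.0008], 0.98)]
stem wrist [([0.5538, 0.053, 0.094], 0.65)]
stem top [([0.5523, 0.0575, 0.0956], 0.83), ([0.4873, -0.4072, 0.0214], 0.78)]
stem side [([0.4768, -0.7243, 0.038], 0.85), ([0.5529, 0.0501, 0.0941], 0.67)]
```

```bash
python3 - <<'E'
from h import *
P=np.array([.5555,.0551,.006]); a=np.linspace(0,6.28,90)
for f,cx in(("k2.npz",0),):
    d=dict(np.load(f)); w=rect(d,.110,P[0]-.02,P[0]+.02,P[1]-.02,P[1]+.02,4000)[:,:,::-1]
    for th in(100,108,115):
        g=(w.min(2)>th).astype(np.uint8); g=cv2.morphologyEx(g,cv2.MORPH_OPEN,np.ones((7,7)))
        c=max(cv2.findContours(g,0,2)[0],key=cv2.contourArea); r=cv2.minAreaRect(c); print(th,r)
for nm in("side","top"):
    d=capture(nm); m=knobmask(d)
    for dz in(0,-.009):
        h=np.vstack([proj(d,P+np.c_[.026*np.cos(a),.026*np.sin(a),0*a+z+dz]) for z in(.036,.062)]); print(nm,dz,h.min(0).round(1),h.max(0).round(1))
    lo=h.min(0).astype(int)-12;hi=h.max(0).astype(int)+12
    y,x=np.nonzero(m[lo[1]:hi[1],lo[0]:hi[0]]);print("red",x.min()+lo[0],x.max()+lo[0],y.min()+lo[1],y.max()+lo[1])
E
```

```text
100 ((78.87281799316406, 82.54364013671875), (71.11116790771484, 70.81153869628906), 2.8624050617218018)
108 ((79.1776123046875, 82.77037048339844), (69.778076171875, 69.0645980834961), 2.726311206817627)
115 ((79.13977813720703, 83.00559997558594), (68.6251220703125, 67.62593078613281), 2.2906100749969482)
side 0 [289.  297.8] [312.1 321.1]
side -0.009 [289.1 300.9] [312.  324.2]
red 289 311 303 322
top 0 [235.6 235.5] [253.5 254.1]
top -0.009 [235.9 237.3] [253.7 255.9]
red 238 253 233 254
```

The knob silhouette dropped as expected, so it is tight. The stem yaw is -2.6°, which puts the head about 101° round, slightly jammed past its stop. I grip the stem and ease it back ~9° counter-clockwise; at its end stop the knob can only follow, not loosen.

```bash
python3 -m jog '0 0 0 0 0 -0.172 87;0 0 0 0 0 -0.172 87;0 0 0 0 0 -0.172 87;0 0 0 0 0 -0.172 60;0 0 0 0 0 -0.172 60;0 0 0 0 0 -0.172 60;0 0 0 0 0 -0.172 60;0 0 30 0 0 0 50;0 0 20 0 0 0 50;0 0 3 0 0 0 50;0 0 0 0 0 0 50' >/dev/null;python3 m.py
python3 -m jog '0 0 0 0 0 0 5;0 0 0 0 0 0 5;0 0 0 0 0 0 5;0 0 0 0 0 0 5;0 0 0 0 0 0 5;0 0 0 0 0 0 5' | grep -E "open|grasp"; python3 m.py
for i in 1 2; do python3 -m jog '0 0 0 0 0 -0.05 5' >/dev/null; python3 m.py; done
```

```text
41.9 [-0.1189  0.0358 -0.031 ] [-0.0384  0.5871 -0.3935] [0.5557 0.055  0.0739] 87.37705866710337 -3.184424891430216
opening: 0.207
grasp_force: 30.0
42.65 [-0.1108  0.0373 -0.0702] [ 0.39   -0.2059  2.2085] [0.5555 0.055  0.0739] 87.35625005604531 -3.173489277191718
42.775 [-0.1082  0.1186 -0.2051] [-0.5008 -0.7405  1.5818] [0.5556 0.055  0.0739] 90.27584123482822 -6.101504290846032
42.9 [-0.0776  0.0724 -0.146 ] [-0.2227  0.0014  1.8934] [0.5555 0.055  0.0739] 93.16470645543343 -8.986536647022584
```

```bash
python3 -m jog '0 0 0 0 0 -0.04 5;0 0 0 0 0 -0.03 5' >/dev/null; python3 m.py
python3 -m jog '0 0 0 0 0 0 5;0 0 0 0 0 0 60;0 0 0 0 0 0 60;0 0 0 0 0 0 60;0 0 -20 0 0 0 60;0 0 -35 0 0 0 60;0 0 0 0 0 0 60;0 0 0 0 0 0 60' >/dev/null; python3 m.py
python3 - <<'E'
from h import *
P=np.array([.5555,.0551,.006]); a=np.linspace(0,6.28,90)
d=capture("wrist"); w=rect(d,.110,P[0]-.02,P[0]+.02,P[1]-.02,P[1]+.02,4000)[:,:,::-1]
for th in(85,95,100,108,115):
    g=(w.min(2)>th).astype(np.uint8); g[:, 125:]=g[:,125:]; g=cv2.morphologyEx(g,cv2.MORPH_OPEN,np.ones((7,7)))
    c=[cv2.minAreaRect(q) for q in cv2.findContours(g,0,2)[0] if cv2.contourArea(q)>1500]; print(th,[(np.round(r[0]).tolist(),np.round(r[1]).tolist(),round(r[2],1)) for r in c])
for nm in("side",):
    d=capture(nm); m=knobmask(d)
    h=np.vstack([proj(d,P+np.c_[.026*np.cos(a),.026*np.sin(a),0*a+z-.009]) for z in(.036,.062)]); lo=h.min(0).astype(int)-12;hi=h.max(0).astype(int)+12
    y,x=np.nonzero(m[lo[1]:hi[1],lo[0]:hi[0]]);print("red",x.min()+lo[0],x.max()+lo[0],y.min()+lo[1],y.max()+lo[1])
w=rect(dict(capture("wrist")),.110,P[0]-.02,P[0]+.02,P[1]-.02,P[1]+.02,1000)[:,:,::-1].astype(int).min(2)
for r in w[8:34]: print("".join(chr(48+min(9,v//26)) for v in r))
E
```

```text
43.15 [-0.0824  0.1    -0.1483] [-0.7844 -0.0467  2.7842] [0.5556 0.055  0.0739] 97.15772470410549 -12.978782917245448
44.15 [-0.0329  0.0337  0.0381] [-0.675  -0.2625  0.519 ] [0.5547 0.055  0.1282] 97.11786382337307 -12.927365570567067
85 [([79.0, 79.0], [159.0, 158.0], 90.0)]
95 [([99.0, 79.0], [159.0, 118.0], 90.0)]
100 [([99.0, 79.0], [159.0, 118.0], 90.0)]
108 [([99.0, 79.0], [159.0, 117.0], 90.0)]
115 [([99.0, 79.0], [159.0, 117.0], 90.0)]
red 289 311 288 322
111101101111110004899999999999999999888
111111110100100011589999999999888788756
110111111111111111148998887666655589999
101111110101011111224554444468988899999
111111111112333344444444444458999999999
011101122234444444444444444458999999999
101222333334444444321112344448999999999
223333333334444442101001124447999999998
333333333334444421111001012447999999898
333333333333444311111111111346899999999
333333333333444211111110110246899999999
333333333333444110110111111146899999999
333333333333444110111111111146999999999
333333333333444111011111111145999999999
333333333333444110011111011244899999999
333333333333444310111111111344899999999
333333333333344421111111112444899999999
333333333333344442111111124444899999987
333333333333344444321112444444588888888
333333333333344444444444444444688899999
333333333333344444444444444567999999999
233333333333344444333358889999999999999
122222222222222210010289999999999999999
101012441001111111011589999999999999999
111103552111111110101899999999999999999
111112553101111111104899999999999999999
```

The stem is square to the track again at about 8° yaw. The knob's white mark sits about 84° clockwise of its loose position, so it is at its stop. I back off and hand in.

```bash
python3 -m jog '0 0 -30 0 0 0 60;0 0 -30 0 0 0 60;0 0 0 0 0 0 60;0 0 0 0 0 0 60' | head -2; python3 -c "
from rig import *
print(hand_in())"
```

```text
time_s: 44.8
position: [0.5542, 0.0551, 0.1874]
the job is handed in; nothing more can be done
None
```

I handed the job in at 44.8 s, verdict not shown. The bolt is in the notch, head within a few degrees of square, knob at its stop; on the first tightening I dragged the head about 30° past its stop, so I loosened the knob, brought the head back and retightened.

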